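Turn a ring tile over against the backstop and rack it to dry

TASK

The white laboratory tile lies face down on the bench. Push it against the low steel backstop and tip it up there so that it stands on its long edge leaning on the backstop, then take it and set it on the sloped drying stand: back against the rest, ringed face outward, a long edge down on the lip and roughly centred. It is glazed ceramic, so never press it hard into the backstop, and leave the jar, the bottle and the slide box where they stand.

Things in the scene. Friction and masses are not known exactly. Their poses are not given: they have to be found in the camera images.
- tile_center (a point): Centre of the white tile, 110 (its x) x 150 (y) x 12 mm (z), 0.2 to 0.37 kg. It starts face down: +z, normal of the plain back, is up; the ringed face is on -z. The back slab is 7 mm thick, full size; the face's rim is 5 mm high, set 9 mm in, so as it lies the slab's edges overhang the bench by 5 mm. Too wide to grasp flat: only its thickness can be pinched, once it stands.
- rail: Low dark steel backstop fixed to the bench, 200 mm wide along its y, fronting its +x, where the tile lies; origin on the bench at the foot of the front face, which leans 0.25 rad back (to -x), so a tile stood on its long edge rests on it. The face is 45 mm tall, 80 mm at two side horns (45 to 100 mm from the middle), open between for a finger behind the tile. A flange runs 62 mm behind.
- stand: Pale wooden sloped drying stand fixed to the bench, 170 mm wide along its y, fronting its +x; origin on the bench under its rear. The rest leans 0.6 rad back (to -x): up along it is (-0.565, 0, 0.825), out from it (0.825, 0, 0.565). It is 58 mm tall along the slope, 92 mm at two side horns (51 to 79 mm from the middle); the middle is open behind the tile's top for a finger.
- lip (a point): Middle of the inner corner between the stand's rest and its lip; 110 mm in front (+x) of the stand's origin and 32 mm above the bench. The lip is a ledge 24 mm deep, at right angles to the rest, along the whole width.
- seat (a point): Where the tile's centre lies when it is properly seated: from the lip corner 55 mm up the slope and 6 mm out.
- jar: Bystander: white jar with green lid, 60 mm across, 75 mm tall; origin at the centre of its underside.
- wash: Bystander: clear bottle with white cap, 60 mm across, 170 mm tall; origin at the centre of its underside.
- slidebox: Bystander: flat white slide box, 90 x 170 x 35 mm; origin at the centre of its underside.
There are look-alikes about, which are no part of the job. Of the things like the part that bears tile_center, leave any that is red or yellow; of the rest the smaller one is meant.

How it is judged:
By the outcome, as a careful person would: the job done as asked, in the order asked, and still so for the second after the job is handed in, with the robot touching nothing.
It also fails if it takes over 72 s, if anything falls off the work surface, if the arm or the gripper's body presses on something with over 40 N, if the wrist force passes 120 N, or if a joint passes its speed limit or range.

ROBOT

A 6-joint arm with a two-finger parallel gripper is mounted at the origin on the work surface. World frame = base frame: x ahead of the robot, y to its left, z up, the work surface at z = 0. Lengths are in mm, angles in rad, forces in N, time in s.
With the tool pointing down it reaches from about 300 to 825 mm from the base axis. Payload 5.4 kg.
Tool frame: the origin (TCP) lies midway between the tips of the shut fingers; the grasp point (between the pads) lies 19 mm behind it; x points along the fingers, y is the direction in which the jaws open and shut, and the axes are right-handed (so a half turn about x gives the same grasp; the last joint's range is limited). The gripper opens to 92 mm and grips with 3 to 60 N. Pads are 20 mm wide; open, the fingers measure 128 mm over their backs; the gripper's body (75 mm by 189 mm) begins 69 mm behind the grasp point.
Start: joints at [-1.331, 0.158, 1.597, -0, 1.386, -0.21], TCP at [249.977, -517.801, 190.501] pointing down, gripper open.
Joint ranges: [-2.91, 2.91], [-0.94, 2.29], [0.18, 2.7], [-1.29, 4.43], [0.17, 2.64], [-3, 3]. Speed limits (rad/s): [2.57, 2.57, 3.14, 3.14, 3.14, 3.14].

INTERFACE

Orientations are given as a unit quaternion [w, x, y, z].
In Python, from station import bot gives the robot as it stands.
- The arm moves only by the tool send_rows, never from a script. Its argument "moves" is a list of rows, each an object with "linear": the shift along the tool's x, y, z in m, a list of three; "twist": the turn about the tool's x in rad; "claw": the gripper command: -1 is fully open, 1 is shut, values between are in proportion. In form: [{"linear": [dx, dy, dz], "twist": twist, "claw": claw}, ...]. A call has 1 to 8 rows; each row is the pose to reach, as a shift and turn from the pose commanded when the call began, along the tool's axes at that moment; what a row does not reach only later rows make up. A row lasts 1/10 s, in which the tool goes at most 50 mm and 8.59 degrees, less where a joint would pass 70% of its speed; a pose out of reach is approached as far as the arm can. A call with a gripper value outside its range is refused whole. The fingers move at their own pace and stop on an object; "squeeze" is the grip in N (left out, the last holds). Time passes only in rows, so rows that repeat a pose let the fingers close. It gives the time, the measured TCP pose, the force and the opening at its end, in the units of the state.
- bot.read_state(): the state, without advancing time (a new reading comes with each control period).
- bot.camera(name): name is "scene" or "top" or "wrist"; returns (picture, depth): 400x640x3 uint8, blue, green, red; 400x640 float32, mm along the optical axis (not along the pixel's ray), 0 where there is no reading.
- bot.calibration(name): a dict with "vertical_fov" (degrees; the focal length in pixels is half the picture's height over the tangent of half this angle, whatever the lens; pixels are square), "cx", "cy" (the principal point, pixels), "k1" (the pictures are not rectified: a ray, as slopes to the right and down, at radius r is drawn at 1 + k1 r^2 times it, then the intrinsics apply), "R" (3x3) and "t" (3): a world point X has camera coordinates R X + t; the wrist camera has in their place "hand_eye" (4x4, takes a point from camera to tool coordinates, whose origin is the TCP and whose axes are the tool frame's). Camera axes: x right, y down, z forward; pixel columns grow to the right and rows downward; lengths in mm; the calibration is good to about 2 mm. A picture is of the moment at which its call begins: read the wrist's pose just before it. calibration takes no time and is no camera call.
- bot.close_job(): hands the job in, once; it reports no verdict.
Trained networks look in the newest picture that a camera, given by its name, has taken for a name from the list of things; names that differ only in an ending like _2 or _b are one class to them, and where a whole thing is asked for, a point or a joint stands for the part that bears it (a point fixed in the world has none). Each returns a list of dicts, best first, with "p" (0 to 1); they miss things now and then, are a little off and sometimes report something else, mostly with a low value. They report only what shows in the picture. A call takes as long as a camera call. They do not tell look-alikes from the thing itself.
- bot.spot_in(label, camera): "at" ([column, row] in pixels, amid what is visible of it).
The state is a dict: "clock": time; "qpos": joint angles; "joint_velocities": joint speeds; "effort": joint torques, N m; "position": TCP position; "orientation": TCP orientation; "force": force on the tool from outside, world axes, zero at the start; "torque": the same for the moment, N m; "gripper_width": finger opening in mm.
Only numpy, scipy, OpenCV 4.12 (cv2) and the standard library are available. Lean on these libraries where they do the work, as an engineer would, in place of code of your own. Each camera call takes 0.05 s, during which the arm holds its last target.

## Working session

There is one attempt and no reset: what is moved stays moved. The work goes in short steps, Python scripts to look and compute and a tool call to move; the robot and the scene stay as the last step left them, time stands still between calls to the robot, and variables do not carry over. Pictures are saved under pics/ and viewed, and the job is handed in when it is done.

Besides the shell and the picture viewer there is one more tool, called by a JSON object that holds its "name" and its "arguments", one argument or row to a line. send_rows: Moves the arm, as the interface text tells. Its arguments: {"type":"object","properties":{"moves":{"type":"array","items":{"type":"object","properties":{"linear":{"type":"array","items":{"type":"number"}},"twist":{"type":"number"},"claw":{"type":"number"}}}},"squeeze":{"type":"number"}},"required":["moves"]}

```bash
ls; mkdir -p pics; cat > h.py <<'E'
import numpy as np, cv2
from station import bot
from scipy.spatial.transform import Rotation as Rn
def K(name):
    c=bot.calibration(name); f=200/np.tan(np.radians(c["vertical_fov"])/2); return c,f
def pose(st=None):
    st=st or bot.read_state(); q=st["orientation"]; return Rn.from_quat([q[1],q[2],q[3],q[0]]).as_matrix(),np.array(st["position"])
def toworld(name,uv,z,st=None):
    """uv Nx2, z depth along the axis -> world"""
    c,f=K(name); uv=np.atleast_2d(uv).astype(float); z=np.atleast_1d(z)
    d=(uv-[c["cx"],c["cy"]])/f; s=d.copy()
    for _ in range(20):
        s=d/(1+c["k1"]*(s**2).sum(1,keepdims=True))
    P=np.c_[s,np.ones(len(s))]*z[:,None]
    if "hand_eye" in c:
        H=np.array(c["hand_eye"]); P=P@H[:3,:3].T+H[:3,3]; R,t=pose(st); return P@R.T+t
    R=np.array(c["R"]);t=np.array(c["t"]).ravel()
    return (P-t)@R
def cloud(name,dep,st=None):
    v,u=np.mgrid[0:400,0:640]; W=toworld(name,np.c_[u.ravel(),v.ravel()],dep.ravel(),st).reshape(400,640,3); W[dep<=0]=np.nan; return W
def toolvec(w):
    R,_=pose(); return R.T@np.array(w)
def med(W,uv,r=3):
    u,v=map(int,uv); return np.nanmedian(W[v-r:v+r+1,u-r:u+r+1].reshape(-1,3),0)
E
python3 - <<'E'
from h import *
print(bot.read_state())
for n in ["scene","top"]:
    im,d=bot.camera(n); cv2.imwrite(f"pics/{n}0.png",im); np.save(f"pics/{n}0.npy",d)
    W=cloud(n,d)
    c=bot.calibration(n);print(n,c)
    for l in ["tile_center","rail","stand","jar","wash","slidebox"]:
        for r in bot.spot_in(l,n)[:5]: print(n,l,r, med(W,r["at"]).round(0))
E
```

```text
pics
{'clock': 0.0, 'qpos': array([-1.33111111e+00,  1.59055295e-01,  1.59820534e+00, -2.73613312e-05,
        1.38622273e+00, -2.10077175e-01]), 'joint_velocities': array([-0.00136868, -0.00303009,  0.00193548, -0.00027682,  0.00074873,
       -0.00049687]), 'effort': array([-9.52516857e-04, -3.85567474e+01, -3.22115707e+01,  7.01763947e-02,
        3.79173271e-02, -1.35716696e-04]), 'position': array([ 249.80325246, -517.15671252,  189.52894349]), 'orientation': array([-0.15701155, -0.68928215, -0.15834805,  0.68932096]), 'force': array([-0.60900972,  0.31607785,  0.13240027]), 'torque': array([-0.0045823 , -0.04328443, -0.04339425]), 'gripper_width': 91.81641505426896}
scene {'vertical_fov': 47.48230303743941, 'cx': 320.83665345607614, 'cy': 208.72824103978712, 'k1': -0.004275356262956225, 'R': array([[-0.25361813,  0.96710327,  0.01972571],
       [ 0.5299559 ,  0.15598016, -0.83355679],
       [-0.80921232, -0.20095136, -0.55208149]]), 't': array([ 120.84806017, -165.61128807, 1861.22264704])}
scene tile_center {'at': [360.1, 304.0], 'p': 0.93} [756. 181.  12.]
scene tile_center
[... 647 characters left out ...]
 -0.13286791],
       [ 0.133227  , -0.01095284, -0.99102503]]), 't': array([  -3.26570085,  501.76401054, 1540.12849926])}
top tile_center {'at': [279.3, 126.5], 'p': 0.93} [743. 168.  12.]
top tile_center {'at': [215.6, 297.6], 'p': 0.86} [184. 348.  15.]
top tile_center {'at': [269.8, 195.7], 'p': 0.8} [513. 190.  10.]
top tile_center {'at': [334.0, 110.9], 'p': 0.37} [783. -10.  75.]
top rail {'at': [262.7, 229.3], 'p': 0.65} [404. 209.   5.]
top stand {'at': [382.5, 190.0], 'p': 0.97} [ 533. -168.   58.]
top jar {'at': [332.6, 112.3], 'p': 0.77} [776.  -4.  72.]
top wash {'at': [156.9, 199.5], 'p': 0.71} [476. 520. 122.]
top slidebox {'at': [485.6, 206.2], 'p': 0.93} [ 495. -505.   34.]
```

View pics/scene0.png

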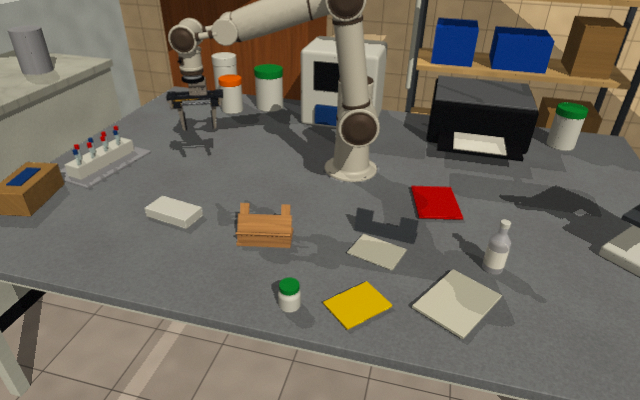

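View pics/top0.png

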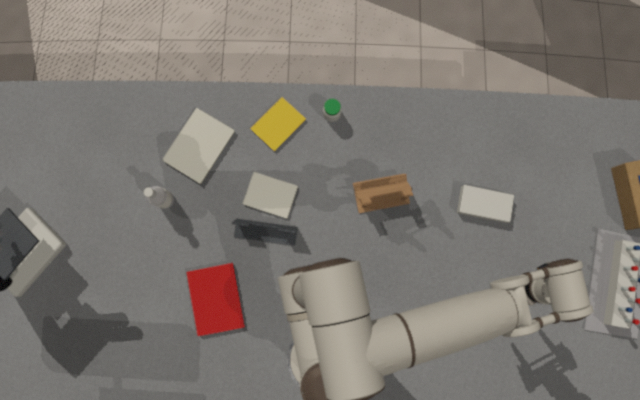

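Candidates (top picture): red (215,298), yellow (279,126), large white (200,146), small white (270,195). Red and yellow are excluded, and the smaller of the two whites is the one at (270,195). I'll confirm that in a crop and measure it.

```bash
python3 - <<'E'
from h import *
a=cv2.imread("pics/top0.png")[130:270,140:440]; cv2.imwrite("pics/crop_top.png",cv2.resize(a,None,fx=2.6,fy=2.6,interpolation=2))
a=cv2.imread("pics/scene0.png")[180:290,220:450]; cv2.imwrite("pics/crop_sc.png",cv2.resize(a,None,fx=3.4,fy=3.4,interpolation=2))
for n,seeds in [("top",[(270,195),(200,146)]),("scene",[(376,252),(460,301)])]:
    im=cv2.imread(f"pics/{n}0.png"); d=np.load(f"pics/{n}0.npy"); W=cloud(n,d)
    for s in seeds:
        m=np.zeros((402,642),np.uint8); cv2.floodFill(im.copy(),m,s,0,(8,)*3,(8,)*3,4|cv2.FLOODFILL_FIXED_RANGE|cv2.FLOODFILL_MASK_ONLY|(255<<8))
        m=m[1:-1,1:-1]>0; P=W[m]; P=P[~np.isnan(P[:,0])]
        print(n,s,m.sum(),"z",np.percentile(P[:,2],[5,50,95]).round(1))
        vv,uu=np.nonzero(m)
        # intersect rays with z=12 plane
        p1=toworld(n,np.c_[uu,vv],np.full(len(uu),1.)); p2=toworld(n,np.c_[uu,vv],np.full(len(uu),1000.))
        k=(12-p1[:,2])/(p2[:,2]-p1[:,2]); Q=p1+k[:,None]*(p2-p1)
        print(cv2.minAreaRect(Q[:,:2].astype(np.float32)), cv2.boxPoints(cv2.minAreaRect(Q[:,:2].astype(np.float32))).round(0).tolist())
        print(" tablez", np.nanmedian(W[240:250,320:330,2]) )
E
```

```text
top (270, 195) 1312 z [ 5.2 11.2 16.9]
((514.3218994140625, 187.18963623046875), (145.8089141845703, 105.66632080078125), 73.60020446777344) [[443.0, 132.0], [544.0, 102.0], [586.0, 242.0], [484.0, 272.0]]
 tablez -0.7988637343722159
top (200, 146) 1467 z [ 9.9 15.8 21.9]
((696.28564453125, 418.1190185546875), (146.83447265625, 148.59307861328125), 60.01871109008789) [[595.0, 392.0], [724.0, 317.0], [797.0, 445.0], [669.0, 519.0]]
 tablez -0.7988637343722159
scene (376, 252) 957 z [ 9.3 12.4 15.7]
((517.0371704101562, 189.26649475097656), (147.67738342285156, 110.67342376708984), 73.62443542480469) [[443.0, 134.0], [549.0, 103.0], [591.0, 245.0], [485.0, 276.0]]
 tablez 0.2131188594799554
scene (460, 301) 1234 z [14.1 16.9 19.6]
((629.0626831054688, 454.63983154296875), (150.26536560058594, 112.1747817993164), 60.76504898071289) [[543.0, 416.0], [641.0, 362.0], [715.0, 493.0], [617.0, 548.0]]
 tablez 0.2131188594799554
```

View pics/crop_top.png

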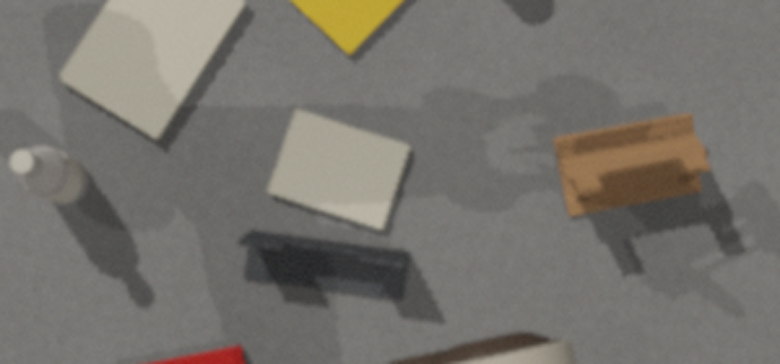

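View pics/crop_sc.png

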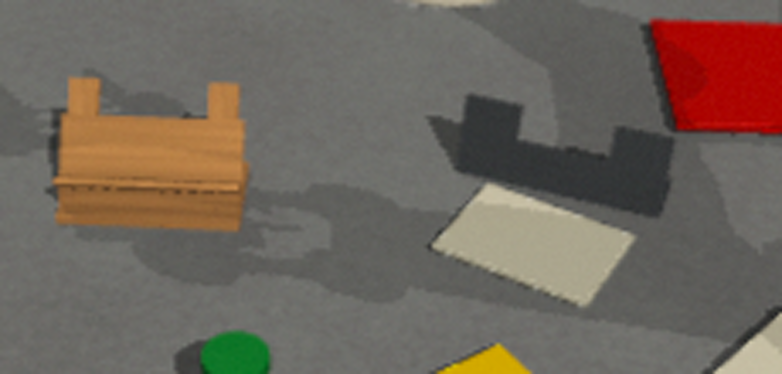

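The crops confirm it: the small plain white tile lies just in front of the dark rail (top 270,195). Next I'll measure the rail and the stand.

```bash
python3 - <<'E'
from h import *
from scipy.optimize import least_squares
for n in ["scene","top"]:
    im=cv2.imread(f"pics/{n}0.png").astype(int); d=np.load(f"pics/{n}0.npy"); W=cloud(n,d)
    hsv=cv2.cvtColor(im.astype(np.uint8),cv2.COLOR_BGR2HSV)
    # rail: near (420,200), z>10, dark
    m=(np.hypot(W[...,0]-420,W[...,1]-205)<130)&(W[...,2]>12)&(im.max(2)<75)
    P=W[m]; print(n,"rail pts",len(P),P.min(0).round(),P.max(0).round())
    # stand
    m2=(np.hypot(W[...,0]-540,W[...,1]+168)<140)&(W[...,2]>10)&(hsv[...,1]>80)
    S=W[m2]; print(n,"stand",len(S),S.min(0).round(),S.max(0).round())
    np.savez(f"pics/{n}_pts.npz",P=P,S=S)
    for nm,Q,lean,c0 in [("rail",P,0.25,(430,200)),("stand",S,0.6,(540,-168))]:
        # fit plane with known lean: n=(cos l cos y, cos l sin y, sin l); n.p = k  robust
        best=None
        for y0 in np.arange(-0.6,0.61,0.1):
            f=lambda p:(Q@np.array([np.cos(lean)*np.cos(p[0]),np.cos(lean)*np.sin(p[0]),np.sin(lean)])-p[1])
            k0=np.median(f([y0,0])); r=least_squares(f,[y0,k0],loss="cauchy",f_scale=2)
            if best is None or r.cost<best.cost: best=r
        y,k=best.x; inl=np.abs(f(best.x))<4
        fx=np.array([np.cos(y),np.sin(y)]); fy=np.array([-np.sin(y),np.cos(y)])
        v=Q[inl][:,:2]@fy
        print(nm,"yaw",y,"k",k,"inl",inl.mean(),"y-range",np.percentile(v,[0,1,50,99,100]).round(1),"mid",(v.min()+v.max())/2, "foot",(fx*k/np.cos(lean)+fy*(v.min()+v.max())/2).round(1))
E
```

```text
scene rail pts 958 [394.  95.  12.] [439. 296.  81.]
scene stand 1588 [ 480. -258.   10.] [594. -82. 109.]
rail yaw -0.10794961416964227 k 391.47786286749687 inl 0.8235908141962421 y-range [140.3 141.9 248.7 338.3 339.1] mid 239.71726445276613 foot [427.5 194.8]
stand yaw 0.21264986568753552 k 434.5032055764287 inl 0.7178841309823678 y-range [-365.5 -363.3 -280.7 -197.  -195.3] mid -280.3836167493328 foot [ 573.8 -163. ]
top rail pts 320 [365.  98.  12.] [432. 292.  86.]
top stand 1145 [ 467. -258.   10.] [590. -79. 115.]
rail yaw -0.10848001747825656 k 388.9755271364058 inl 0.853125 y-range [141.3 141.7 238.  335.3 336.2] mid 238.73895108063004 foot [424.9 193.9]
stand yaw 0.21123176438577207 k 433.9056720572577 inl 0.5834061135371179 y-range [-363.1 -361.4 -277.  -193.4 -192.2] mid -277.6492903720616 foot [ 572.3 -161.3]
```

```bash
cat >> h.py <<'E'
RF=np.array([426.2,194.4]); RY=-0.108; SY=0.212; LIP=np.array([551.6,-166.7,32.])
def ax(y): return np.array([np.cos(y),np.sin(y),0]),np.array([-np.sin(y),np.cos(y),0])
def rep(target=None):
    s=bot.read_state(); R,p=pose(s)
    fx,fy=ax(RY); q=p[:2]-RF
    print("t",round(s["clock"],2),"pos",p.round(1),"tool y",R[:,1].round(3),"z",R[:,2].round(3),"x",R[:,0].round(3),"F",s["force"].round(1),"w",round(s["gripper_width"],1),"q6",s["qpos"].round(2))
    print("rail frame",(q@fx[:2]).round(1),(q@fy[:2]).round(1),"yaw of tool y",np.arctan2(R[1,1],R[0,1]).round(4))
    if target is not None: print("tool shift mm",(R.T@(np.array(target)-p)).round(1))
E
python3 - <<'E'
from h import *
fx,fy=ax(RY)
# tile in rail frame
for c in [(514.3,187.2),(517,189.3)]:
    q=np.array(c)-RF; print(q@fx[:2],q@fy[:2])
print("target tool y yaw",np.arctan2(fy[1],fy[0]))
T=np.r_[RF,0]+200*fx; T[2]=190; rep(T)
im,d=bot.camera("wrist"); cv2.imwrite("pics/w0.png",im)
E
```

```text
88.36278924564316 2.338263614318274
90.82069878733344 4.717061774076303
target tool y yaw 1.4627963267948967
t 0.7 pos [ 250.  -517.8  190.5] tool y [ 0.435 -0.901 -0.   ] z [-0.901 -0.435  0.   ] x [-0.  0. -1.] F [-0.3  0.5 -0.4] w 92.1 q6 [-1.33  0.16  1.6  -0.    1.39 -0.21]
rail frame -98.4 -727.0 yaw of tool y -1.121
tool shift mm [ 5.000e-01 -4.588e+02 -6.380e+02]
```

View pics/w0.png

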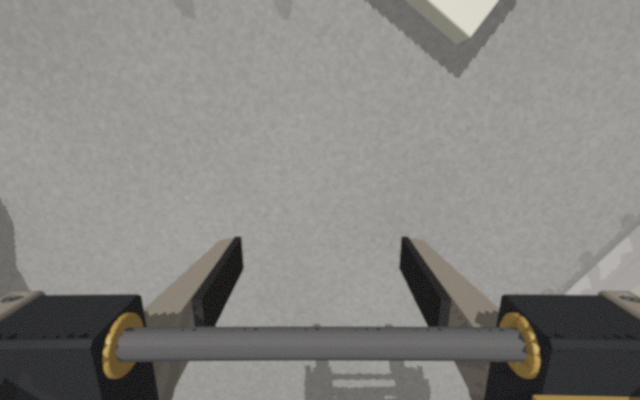

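The rail and stand poses agree between the two cameras. I'm going to a point in front of the tile with the jaws spread along the rail.

{"name": "send_rows", "arguments": {
  "moves": [
    {"linear":[0,-0.459,-0.638],"twist":0.558,"claw":-1},
    {"linear":[0,-0.459,-0.638],"twist":0.558,"claw":-1},
    {"linear":[0,-0.459,-0.638],"twist":0.558,"claw":-1},
    {"linear":[0,-0.459,-0.638],"twist":0.558,"claw":-1},
    {"linear":[0,-0.459,-0.638],"twist":0.558,"claw":-1},
    {"linear":[0,-0.459,-0.638],"twist":0.558,"claw":-1},
    {"linear":[0,-0.459,-0.638],"twist":0.558,"claw":-1},
    {"linear":[0,-0.459,-0.638],"twist":0.558,"claw":-1}
  ]
}}

```text
clock: 1.55
position: [440.5, -166.5, 190.9]
orientation: [-0.038, 0.706, -0.039, -0.706]
force: [0.8, -0.5, -0.5]
gripper_width: 92.1
```

```bash
python3 - <<'E'
from h import *
fx,fy=ax(RY); T=np.r_[RF,0]+195*fx; T[2]=190; rep(T)
E
```

```text
t 1.55 pos [ 440.5 -166.5  190.9] tool y [-0.108 -0.994  0.   ] z [-0.994  0.108 -0.001] x [ 0.001 -0.001 -1.   ] F [ 0.8 -0.5 -0.5] w 92.1 q6 [-0.62 -0.12  1.88  0.    1.38  1.06]
rail frame 53.1 -357.2 yaw of tool y -1.6793
tool shift mm [   0.9 -357.3 -141.7]
```

{"name": "send_rows", "arguments": {
  "moves": [
    {"linear":[0,-0.357,-0.142],"twist":0,"claw":-1},
    {"linear":[0,-0.357,-0.142],"twist":0,"claw":-1},
    {"linear":[0,-0.357,-0.142],"twist":0,"claw":-1},
    {"linear":[0,-0.357,-0.142],"twist":0,"claw":-1},
    {"linear":[0,-0.357,-0.142],"twist":0,"claw":-1},
    {"linear":[0,-0.357,-0.142],"twist":0,"claw":-1},
    {"linear":[0,-0.357,-0.142],"twist":0,"claw":-1},
    {"linear":[0,-0.357,-0.142],"twist":0,"claw":-1}
  ]
}}

```text
clock: 2.35
position: [620.2, 174.4, 190.3]
orientation: [-0.038, 0.706, -0.037, -0.706]
force: [-0.5, -0.7, -0.1]
gripper_width: 91.9
```

```bash
python3 - <<'E'
from h import *
fx,fy=ax(RY); T=np.r_[RF,0]+195*fx; T[2]=6; rep(T)
im,d=bot.camera("wrist"); cv2.imwrite("pics/w1.png",im)
E
```

```text
t 2.35 pos [620.2 174.4 190.3] tool y [-0.106 -0.994 -0.001] z [-0.994  0.106 -0.   ] x [ 0.     0.001 -1.   ] F [-0.5 -0.7 -0.1] w 91.9 q6 [0.09 0.34 1.39 0.   1.42 1.76]
rail frame 195.1 1.0 yaw of tool y -1.6771
tool shift mm [1.843e+02 1.100e+00 1.000e-01]
```

View pics/w1.png

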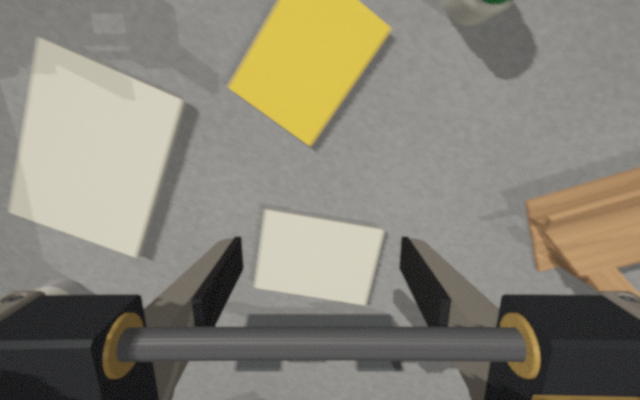

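```bash
python3 - <<'E'
from h import *
fx,fy=ax(RY)
im=cv2.imread("pics/top0.png").astype(int); W=cloud("top",np.load("pics/top0.npy"))
m=(im[...,2]>150)&(im[...,0]<80)&(im[...,1]>120); P=W[m]; P=P[P[:,0]>400]
q=np.c_[(P[:,:2]-RF)@fx[:2],(P[:,:2]-RF)@fy[:2]]; print(len(q),q.min(0),q.max(0),q[q[:,0].argmin()])
E
```

```text
1452 [237.80246687 -71.12250755] [413.32588215  98.70729546] [237.80246687  14.89862621]
```

{"name": "send_rows", "arguments": {
  "moves": [
    {"linear":[0.05,0.001,0],"twist":0,"claw":-1},
    {"linear":[0.1,0.001,0],"twist":0,"claw":-1},
    {"linear":[0.15,0.001,0],"twist":0,"claw":-1},
    {"linear":[0.175,0.001,0],"twist":0,"claw":-1},
    {"linear":[0.185,0.001,0],"twist":0,"claw":-1},
    {"linear":[0.186,0.001,0],"twist":0,"claw":-1},
    {"linear":[0.186,0.001,0.015],"twist":0,"claw":-1},
    {"linear":[0.186,0.001,0.03],"twist":0,"claw":-1}
  ]
}}

```text
clock: 3.2
position: [592.0, 173.6, 7.5]
orientation: [-0.039, 0.708, -0.038, -0.704]
force: [0.3, 0.5, -0.1]
gripper_width: 91.9
```

```bash
python3 - <<'E'
from h import *
rep()
E
```

```text
t 3.2 pos [592.  173.6   7.5] tool y [-0.108 -0.994 -0.001] z [-0.994  0.108 -0.005] x [ 0.005  0.001 -1.   ] F [ 0.3  0.5 -0.1] w 91.9 q6 [0.09 0.46 1.61 0.   1.07 1.77]
rail frame 167.0 -2.8 yaw of tool y -1.6794
```

{"name": "send_rows", "arguments": {
  "moves": [
    {"linear":[0.003,-0.005,0.005],"twist":0,"claw":-1},
    {"linear":[0.003,-0.005,0.01],"twist":0,"claw":-1},
    {"linear":[0.003,-0.005,0.015],"twist":0,"claw":-1},
    {"linear":[0.003,-0.005,0.02],"twist":0,"claw":-1},
    {"linear":[0.003,-0.005,0.025],"twist":0,"claw":-1},
    {"linear":[0.003,-0.005,0.03],"twist":0,"claw":-1},
    {"linear":[0.003,-0.005,0.035],"twist":0,"claw":-1},
    {"linear":[0.003,-0.005,0.04],"twist":0,"claw":-1}
  ]
}}

```text
clock: 4.0
position: [549.9, 182.8, 1.5]
orientation: [0.038, -0.706, 0.038, 0.706]
force: [-0.5, -0.2, 0.4]
gripper_width: 92.2
```

```bash
python3 - <<'E'
from h import *
rep()
im,d=bot.camera("scene"); a=im[180:290,320:480]; cv2.imwrite("pics/s2.png",cv2.resize(a,None,fx=5,fy=5,interpolation=2))
E
```

```text
t 4.0 pos [549.9 182.8   1.5] tool y [-0.108 -0.994  0.   ] z [-0.994  0.108  0.   ] x [-0. -0. -1.] F [-0.5 -0.2  0.4] w 92.2 q6 [ 0.11  0.39  1.72 -0.    1.03  1.79]
rail frame 124.3 1.8 yaw of tool y -1.679
```

View pics/s2.png

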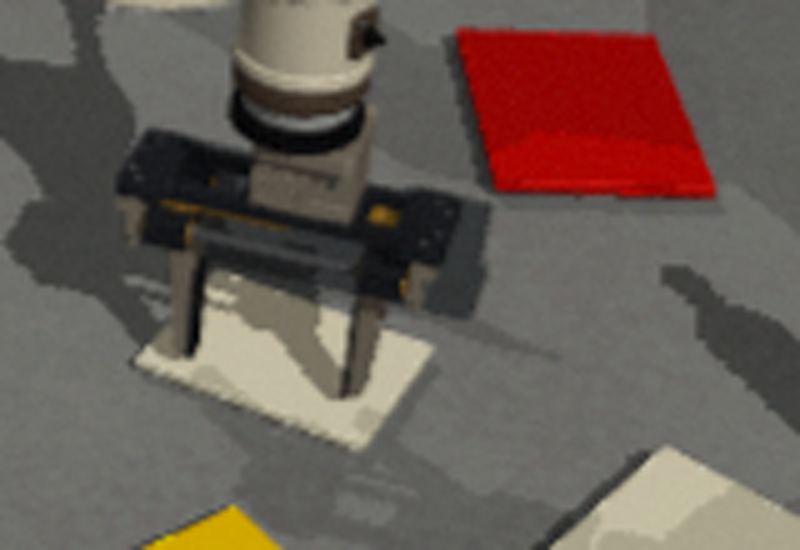

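```bash
python3 - <<'E'
from h import *
fx,fy=ax(RY); R,p=pose()
def proj(n,X):
    c,f=K(n); Y=np.array(c["R"])@X+np.ravel(c["t"]); s=Y[:2]/Y[2]; s=s*(1+c["k1"]*(s@s)); return (s*f+[c["cx"],c["cy"]]).round(1)
for dy in (-55,55):
    for z in (0,14): 
        X=p+dy*fy; X[2]=z; print(dy,z,proj("scene",X),proj("top",X))
im,d=bot.camera("top"); cv2.imwrite("pics/t2.png",cv2.resize(im[130:270,180:380],None,fx=4,fy=4,interpolation=2))
im,d=bot.camera("scene"); W=cloud("scene",d)
cv2.imwrite("pics/s3.png",cv2.resize(im[210:280,340:420],None,fx=8,fy=8,interpolation=2))
for u,v in [(356,249),(350,255),(365,258),(389,257),(390,265),(385,266),(400,252)]: print(u,v,med(W,(u,v),0).round(1), im[v,u])
E
```

```text
-55 0 [355.7 255.1] [288.8 186.9]
-55 14 [356.  251.5] [288.6 186.2]
55 0 [390.8 263.9] [255.3 182.3]
55 14 [391.3 260.3] [254.8 181.6]
356 249 [554.9 129.3  33. ] [75 86 92]
350 255 [549.  111.4   1. ] [ 92  98 100]
365 258 [564.3 159.9  12.5] [148 172 177]
389 257 [562.9 230.1  31.3] [40 41 46]
390 265 [574.2 236.6  11.3] [159 185 193]
385 266 [580.2 222.8   9.1] [135 160 164]
400 252 [504.3 258.3  11. ] [163 189 195]
```

View pics/t2.png

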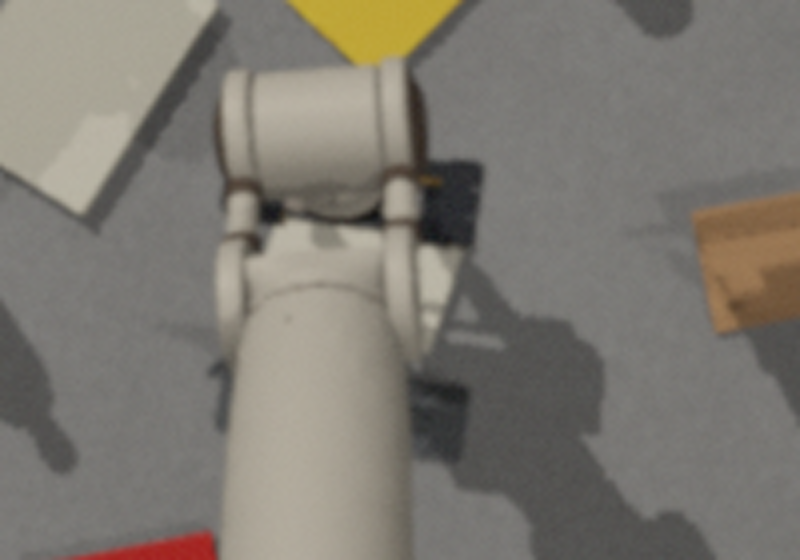

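View pics/s3.png

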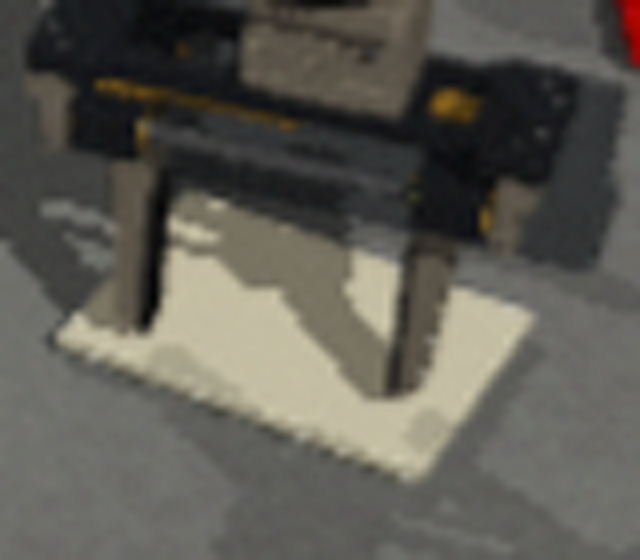

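The fingertips hover over the tile's top at z≈12 to 14 although the TCP reads 1.5, so the open fingers sit higher than the shut TCP. I'll lift, back off, part-close the jaws and measure tip height against opening.

{"name": "send_rows", "arguments": {
  "moves": [
    {"linear":[-0.03,0,0],"twist":0,"claw":-1},
    {"linear":[-0.03,0,-0.04],"twist":0,"claw":-1},
    {"linear":[-0.03,0,-0.06],"twist":0,"claw":-1},
    {"linear":[-0.03,0,-0.06],"twist":0,"claw":-1}
  ]
}}

```text
clock: 4.55
position: [612.7, 175.6, 32.3]
orientation: [-0.039, 0.707, -0.039, -0.705]
force: [-0.5, 0.4, 0.2]
gripper_width: 92.0
```

```bash
cat > tip.py <<'E'
from h import *
rep()
im,d=bot.camera("wrist"); c,f=K("wrist"); H=np.array(c["hand_eye"]); print(H.round(2))
v,u=np.mgrid[0:400,0:640]
dd=(np.c_[u.ravel(),v.ravel()]-[c["cx"],c["cy"]])/f; s=dd.copy()
for _ in range(20): s=dd/(1+c["k1"]*(s**2).sum(1,keepdims=True))
P=np.c_[s,np.ones(len(s))]*d.ravel()[:,None]; T=P@H[:3,:3].T+H[:3,3]
ok=(d.ravel()>0)&(np.abs(T[:,2])<20)&(np.abs(T[:,1])<75)&(T[:,0]>-80)&(T[:,0]<25)
Q=T[ok]
for sgn in (-1,1):
    q=Q[Q[:,1]*sgn>0]
    if len(q)==0: print(sgn,"none"); continue
    i=np.argsort(-q[:,0])[:25]; print(sgn,len(q),"tip max x",q[i[:6],0].round(1),"y",q[i,1].min().round(1),q[i,1].max().round(1),"z",q[i,2].min().round(1),q[i,2].max().round(1))
import sys; cv2.imwrite(f"pics/{sys.argv[1]}.png",im)
E
python3 tip.py w3
```

```text
t 4.55 pos [612.7 175.6  32.3] tool y [-0.109 -0.994 -0.   ] z [-0.994  0.109 -0.003] x [ 0.003  0.    -1.   ] F [-0.5  0.4  0.2] w 92.0 q6 [ 0.09  0.47  1.54 -0.    1.13  1.77]
rail frame 187.5 1.5 yaw of tool y -1.6802
[[ 0.0000e+00 -2.8000e-01  9.6000e-01 -1.9475e+02]
 [ 1.0000e+00  0.0000e+00 -0.0000e+00  1.6000e-01]
 [-0.0000e+00  9.6000e-01  2.8000e-01 -8.0990e+01]
 [ 0.0000e+00  0.0000e+00  0.0000e+00  1.0000e+00]]
-1 2833 tip max x [-24.1 -24.1 -24.2 -24.4 -24.6 -24.7] y -54.3 -45.9 z -11.4 8.7
1 2836 tip max x [-23.5 -23.6 -23.7 -24.3 -24.5 -24.5] y 46.1 54.9 z -11.4 8.5
```

{"name": "send_rows", "arguments": {
  "moves": [
    {"linear":[0,0,0],"twist":0,"claw":0.2},
    {"linear":[0,0,0],"twist":0,"claw":0.2},
    {"linear":[0,0,0],"twist":0,"claw":0.2},
    {"linear":[0,0,0],"twist":0,"claw":0.2}
  ]
}}

```text
clock: 5.0
position: [609.4, 176.5, 31.5]
orientation: [0.038, -0.706, 0.038, 0.706]
force: [0.4, 0.1, 0.1]
gripper_width: 62.1
```

```bash
python3 tip.py w4
```

```text
t 5.0 pos [609.4 176.5  31.5] tool y [-0.108 -0.994  0.   ] z [-0.994  0.108  0.   ] x [-0. -0. -1.] F [0.4 0.1 0.1] w 62.1 q6 [ 0.09  0.47  1.54 -0.    1.13  1.77]
rail frame 184.1 2.0 yaw of tool y -1.6786
[[ 0.0000e+00 -2.8000e-01  9.6000e-01 -1.9475e+02]
 [ 1.0000e+00  0.0000e+00 -0.0000e+00  1.6000e-01]
 [-0.0000e+00  9.6000e-01  2.8000e-01 -8.0990e+01]
 [ 0.0000e+00  0.0000e+00  0.0000e+00  1.0000e+00]]
-1 2392 tip max x [-23.6 -24.7 -24.8 -24.8 -24.9 -24.9] y -41.3 -31.1 z -11.4 8.4
1 2386 tip max x [-23.8 -24.3 -24.3 -24.3 -24.5 -24.5] y 31.2 40.2 z -11.4 8.5
```

View pics/w4.png

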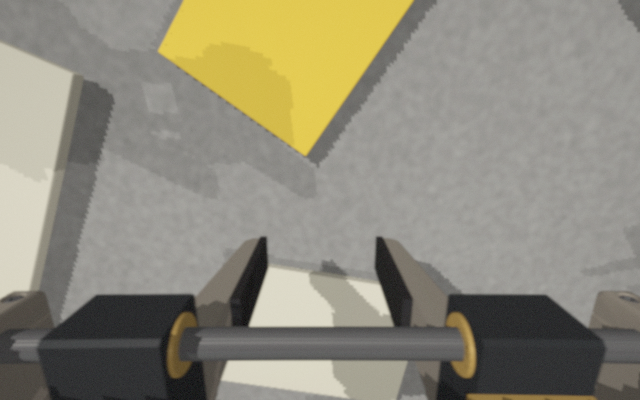

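{"name": "send_rows", "arguments": {
  "moves": [
    {"linear":[0,0,0],"twist":0,"claw":1},
    {"linear":[0,0,0],"twist":0,"claw":1},
    {"linear":[0,0,0],"twist":0,"claw":1},
    {"linear":[0,0,0],"twist":0,"claw":1},
    {"linear":[0,0,0],"twist":0,"claw":1},
    {"linear":[0,0,0],"twist":0,"claw":1},
    {"linear":[0,0,0],"twist":0,"claw":1}
  ]
}}

```text
clock: 5.75
position: [610.0, 176.3, 31.6]
orientation: [-0.038, 0.706, -0.038, -0.706]
force: [-0.3, 0.1, 0.2]
gripper_width: 2.2
```

```bash
python3 tip.py w5; python3 - <<'E'
from h import *
print(bot.calibration("wrist"))
im,d=bot.camera("wrist"); W=cloud("wrist",d)
for uv in [(100,160),(300,230),(500,200),(560,120),(280,60),(330,290)]: print(uv,med(W,uv).round(1))
rep()
im,d=bot.camera("scene"); W=cloud("scene",d)
m=(np.hypot(W[...,0]-609,W[...,1]-176)<60)&(W[...,2]>20)&(W[...,2]<120); P=W[m]; print(len(P),np.sort(P[:,2])[:10])
cv2.imwrite("pics/s5.png",cv2.resize(im[190:300,320:440],None,fx=6,fy=5,interpolation=2))
E
```

```text
t 5.75 pos [610.  176.3  31.6] tool y [-0.108 -0.994  0.   ] z [-0.994  0.108 -0.   ] x [ 0. -0. -1.] F [-0.3  0.1  0.2] w 2.2 q6 [ 0.09  0.47  1.54 -0.    1.13  1.77]
rail frame 184.7 1.9 yaw of tool y -1.679
[[ 0.0000e+00 -2.8000e-01  9.6000e-01 -1.9475e+02]
 [ 1.0000e+00  0.0000e+00 -0.0000e+00  1.6000e-01]
 [-0.0000e+00  9.6000e-01  2.8000e-01 -8.0990e+01]
 [ 0.0000e+00  0.0000e+00  0.0000e+00  1.0000e+00]]
-1 1525 tip max x [-23.5 -23.8 -23.8 -24.  -24.5 -24.7] y -10.9 -1.7 z -11.6 -9.8
1 1535 tip max x [-24.3 -24.4 -24.6 -24.7 -24.8 -25.3] y 1.2 10.3 z -11.8 -9.8
{'vertical_fov': 64.40316261709957, 'cx': 320.95143975370877, 'cy': 203.41289918463406, 'k1': 0.022450482399836644, 'hand_eye': array([[ 1.19565016e-03, -2.81161385e-01,  9.59659755e-01,
        -1.94747845e+02],
       [ 9.99999239e-01,  6.27726670e-04, -1.06199801e-03,
         1.63702934e-01],
       [-3.03811190e-04,  9.59660295e-01,  2.81161922e-01,
        -8.09897701e+01],
       [ 0.00000000e+00,  0.00000000e+00,  0.00000000e+00,
         1.00000000e+00]])}
(100, 160) [6.732e+02 3.261e+02 6.000e-01]
(300, 230) [6.055e+02 1.929e+02 5.000e-01]
(500, 200) [6.131e+02 4.400e+01 4.000e-01]
(560, 120) [6.66e+02 7.30e+00 4.00e-01]
(280, 60) [722.6 189.6  12.5]
(330, 290) [621.2 171.4 113.6]
t 5.85 pos [610.  176.3  31.5] tool y [-0.108 -0.994  0.   ] z [-0.994  0.108  0.   ] x [-0. -0. -1.] F [-0.7 -0.3 -0.6] w 0.5 q6 [ 0.09  0.47  1.54 -0.    1.13  1.77]
rail frame 184.7 1.8 yaw of tool y -1.679
203 [55.54236799 56.82101669 57.05842739 57.33764218 58.35441624 58.56089007
 58.61493557 59.97120261 60.52162187 60.85754968]
```

View pics/w5.png

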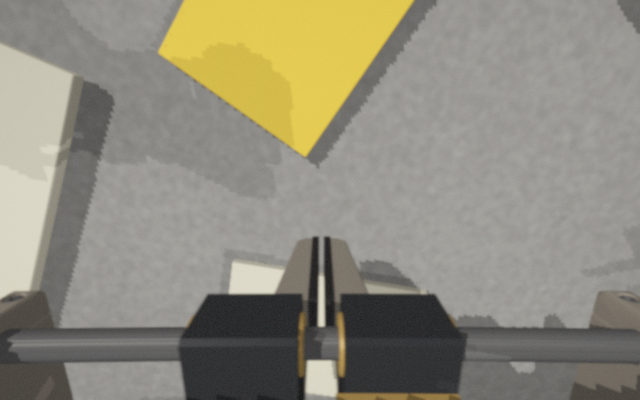

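View pics/s5.png

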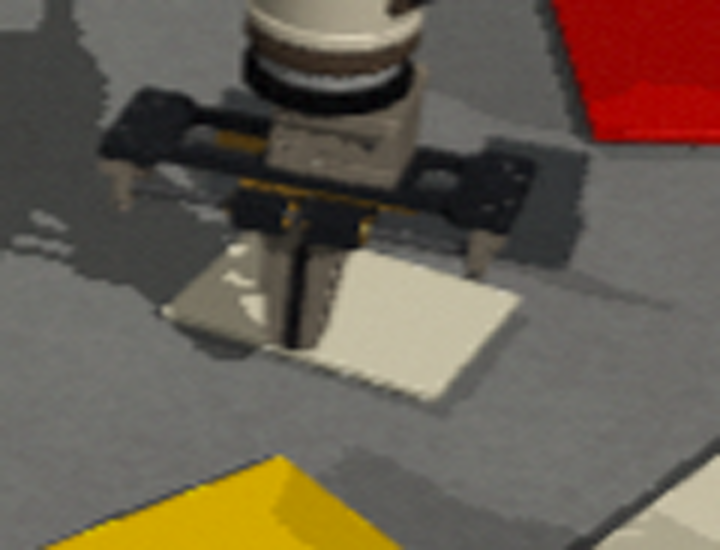

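Both cameras put the real fingertips about 24 mm behind the stated TCP (tip z ≈ TCP z + 24). I'll plan with that and feel carefully for the bench.

{"name": "send_rows", "arguments": {
  "moves": [
    {"linear":[0.0,0,0],"twist":0,"claw":0.2},
    {"linear":[0.02,0,0],"twist":0,"claw":0.2},
    {"linear":[0.03,0,0],"twist":0,"claw":0.2},
    {"linear":[0.04,0,0],"twist":0,"claw":0.2},
    {"linear":[0.046,0,0],"twist":0,"claw":0.2},
    {"linear":[0.046,0,0],"twist":0,"claw":0.2}
  ]
}}

```text
clock: 6.5
position: [609.1, 176.2, -15.6]
orientation: [0.038, -0.705, 0.038, 0.707]
force: [-0.8, 0.6, 0.4]
gripper_width: 36.7
```

```bash
python3 - <<'E'
from h import *
rep()
im,d=bot.camera("scene"); cv2.imwrite("pics/s6.png",cv2.resize(im[190:300,320:440],None,fx=6,fy=5,interpolation=2))
E
```

```text
t 6.5 pos [609.1 176.2 -15.6] tool y [-0.108 -0.994  0.   ] z [-0.994  0.108  0.002] x [-0.002 -0.    -1.   ] F [-0.8  0.6  0.4] w 36.7 q6 [ 0.09  0.53  1.56 -0.    1.05  1.77]
rail frame 183.8 1.7 yaw of tool y -1.679
```

View pics/s6.png

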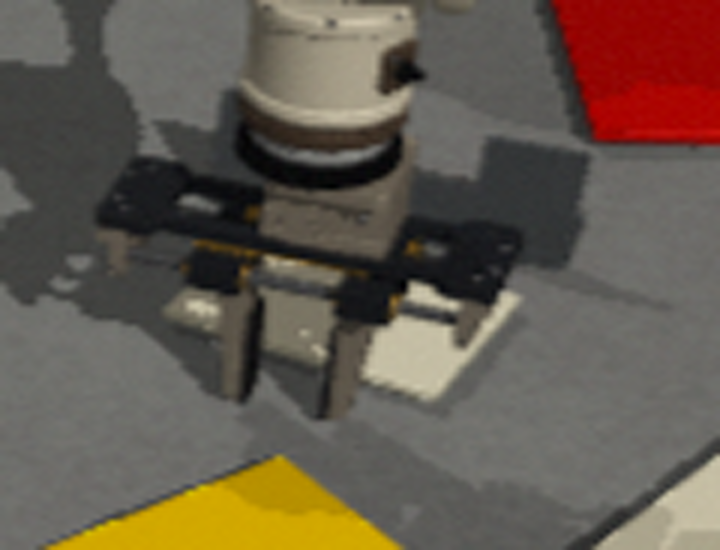

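{"name": "send_rows", "arguments": {
  "moves": [
    {"linear":[0.0,0,0],"twist":0,"claw":-0.4},
    {"linear":[0.002,0,0],"twist":0,"claw":-0.4},
    {"linear":[0.004,0,0],"twist":0,"claw":-0.4},
    {"linear":[0.005,0,0],"twist":0,"claw":-0.4},
    {"linear":[0.005,0,0.005],"twist":0,"claw":-0.4},
    {"linear":[0.005,0,0.01],"twist":0,"claw":-0.4}
  ]
}}

```text
clock: 7.15
position: [599.7, 177.4, -19.5]
orientation: [0.038, -0.706, 0.038, 0.706]
force: [-0.7, -0.3, 0.4]
gripper_width: 64.4
```

```bash
python3 - <<'E'
from h import *
rep()
E
```

```text
t 7.15 pos [599.7 177.4 -19.5] tool y [-0.108 -0.994  0.   ] z [-0.994  0.108  0.   ] x [-0.  0. -1.] F [-0.7 -0.3  0.4] w 64.4 q6 [0.09 0.52 1.59 0.   1.04 1.77]
rail frame 174.3 1.8 yaw of tool y -1.679
```

{"name": "send_rows", "arguments": {
  "moves": [
    {"linear":[0,-0.001,0.006],"twist":0,"claw":-0.4},
    {"linear":[0,-0.001,0.012],"twist":0,"claw":-0.4},
    {"linear":[0,-0.001,0.018],"twist":0,"claw":-0.4},
    {"linear":[0,-0.001,0.024],"twist":0,"claw":-0.4},
    {"linear":[0,-0.001,0.029],"twist":0,"claw":-0.4},
    {"linear":[0,-0.001,0.034],"twist":0,"claw":-0.4},
    {"linear":[0,-0.001,0.038],"twist":0,"claw":-0.4},
    {"linear":[0,-0.001,0.042],"twist":0,"claw":-0.4}
  ]
}}

```text
clock: 7.95
position: [558.3, 183.0, -19.3]
orientation: [-0.038, 0.706, -0.038, -0.706]
force: [1.8, 0.7, -0.0]
gripper_width: 64.5
```

```bash
python3 - <<'E'
from h import *
rep()
im,d=bot.camera("scene"); cv2.imwrite("pics/s7.png",cv2.resize(im[190:300,320:440],None,fx=6,fy=5,interpolation=2))
E
```

```text
t 7.95 pos [558.3 183.  -19.3] tool y [-0.108 -0.994 -0.   ] z [-0.994  0.108 -0.001] x [ 0.001  0.    -1.   ] F [ 1.8  0.7 -0. ] w 64.5 q6 [0.11 0.44 1.7  0.   1.   1.79]
rail frame 132.6 2.9 yaw of tool y -1.679
```

View pics/s7.png

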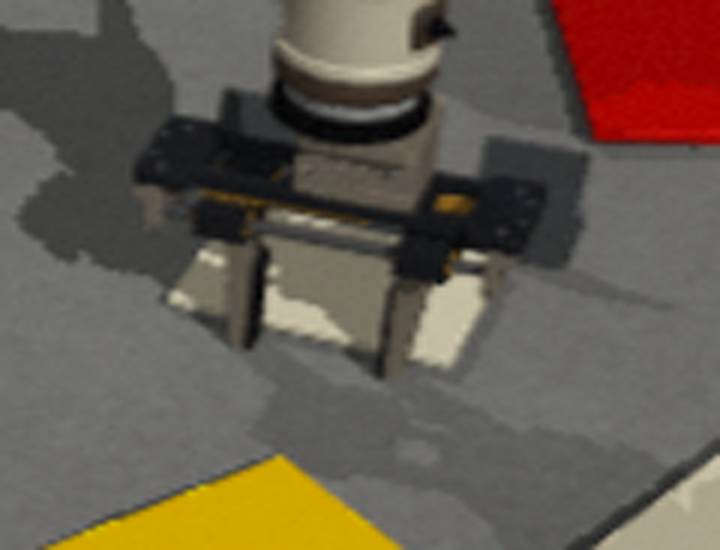

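{"name": "send_rows", "arguments": {
  "moves": [
    {"linear":[0,0,0.004],"twist":0,"claw":-0.4},
    {"linear":[0,0,0.007],"twist":0,"claw":-0.4},
    {"linear":[0,0,0.009],"twist":0,"claw":-0.4},
    {"linear":[0,0,0.011],"twist":0,"claw":-0.4}
  ]
}}

```text
clock: 8.4
position: [547.6, 184.1, -19.4]
orientation: [-0.038, 0.706, -0.038, -0.706]
force: [1.2, 0.0, 1.4]
gripper_width: 64.4
```

```bash
python3 - <<'E'
from h import *
rep()
E
```

```text
t 8.4 pos [547.6 184.1 -19.4] tool y [-0.108 -0.994  0.   ] z [-0.994  0.108 -0.   ] x [ 0. -0. -1.] F [1.2 0.  1.4] w 64.4 q6 [ 0.12  0.42  1.73 -0.    0.99  1.79]
rail frame 121.8 2.8 yaw of tool y -1.6789
```

{"name": "send_rows", "arguments": {
  "moves": [
    {"linear":[0,0,0.001],"twist":0,"claw":-0.4},
    {"linear":[0,0,0.002],"twist":0,"claw":-0.4}
  ]
}}

```text
clock: 8.6
position: [545.6, 184.3, -19.4]
orientation: [-0.038, 0.706, -0.038, -0.706]
force: [2.4, -1.0, 1.3]
gripper_width: 64.3
```

{"name": "send_rows", "arguments": {
  "moves": [
    {"linear":[0,0,0.001],"twist":0,"claw":-0.4}
  ]
}}

```text
clock: 8.7
position: [545.2, 184.4, -19.3]
orientation: [-0.038, 0.707, -0.038, -0.705]
force: [5.2, -0.6, -0.3]
gripper_width: 64.1
```

{"name": "send_rows", "arguments": {
  "moves": [
    {"linear":[0,0,0.001],"twist":0,"claw":-0.4}
  ]
}}

```text
clock: 8.8
position: [545.2, 184.5, -18.9]
orientation: [-0.038, 0.707, -0.038, -0.705]
force: [7.1, -0.7, -0.4]
gripper_width: 64.2
```

```bash
cat > arc.py <<'E'
import numpy as np
t=np.tan(.25)
poly=np.array([(0,5),(0,12),(110,5),(110,12),(9,0),(101,0)],float)
def path(th):
    c,s=np.cos(th),np.sin(th); P=poly@np.array([[c,s],[-s,c]])
    P[:,1]-=P[:,1].min(); P[:,0]-=(P[:,0]+t*P[:,1]).min(); return P
if __name__=="__main__":
  P0=path(0)
  for deg in [0,3,6,9,12,15,20,25,30,35,40,45,50,55,60,65,70,75,75.7]:
    P=path(np.radians(deg)); print(deg,"corner d",(P[2]-P0[2]).round(1),"maxx shift",(P[:,0].max()-P0[:,0].max()).round(1),"corner z",P[2][1].round(1),"top",P[:,1].max().round(1))
E
python3 arc.py
```

```text
0 corner d [0. 0.] maxx shift 0.0 corner z 5.0 top 12.0
3 corner d [-0.   5.3] maxx shift -0.0 corner z 10.3 top 17.3
6 corner d [-0.4 10.5] maxx shift -0.4 corner z 15.5 top 22.5
9 corner d [-1.  15.7] maxx shift -1.0 corner z 20.7 top 27.7
12 corner d [-1.9 20.9] maxx shift -1.9 corner z 25.9 top 32.7
15 corner d [-3. 26.] maxx shift -3.0 corner z 31.0 top 37.7
20 corner d [-5.1 34.2] maxx shift -5.1 corner z 39.2 top 45.8
25 corner d [-7.9 42.2] maxx shift -7.9 corner z 47.2 top 53.6
30 corner d [-11.5  50. ] maxx shift -11.5 corner z 55.0 top 61.1
35 corner d [-16.1  58.1] maxx shift -16.1 corner z 63.1 top 68.8
40 corner d [-21.3  65.7] maxx shift -21.3 corner z 70.7 top 76.1
45 corner d [-27.3  72.8] maxx shift -27.3 corner z 77.8 top 82.7
50 corner d [-33.8  79.3] maxx shift -33.8 corner z 84.3 top 88.8
55 corner d [-40.9  85.1] maxx shift -40.9 corner z 90.1 top 94.1
60 corner d [-48.6  90.3] maxx shift -48.6 corner z 95.3 top 98.8
65 corner d [-56.6  94.7] maxx shift -55.9 corner z 99.7 top 102.7
70 corner d [-65.1  98.4] maxx shift -63.5 corner z 103.4 top 105.8
75 corner d [-74.  101.3] maxx shift -71.5 corner z 106.3 top 108.1
75.7 corner d [-75.2 101.6] maxx shift -72.6 corner z 106.6 top 108.3
```

{"name": "send_rows", "arguments": {
  "moves": [
    {"linear":[-0.002,0,0.0005],"twist":0,"claw":-0.4},
    {"linear":[-0.004,0,0.0005],"twist":0,"claw":-0.4}
  ]
}}

```text
clock: 9.0
position: [545.1, 184.5, -14.7]
orientation: [-0.038, 0.708, -0.038, -0.705]
force: [6.2, -0.1, 0.1]
gripper_width: 64.9
```

{"name": "send_rows", "arguments": {
  "moves": [
    {"linear":[-0.002,0,0.0],"twist":0,"claw":-0.4},
    {"linear":[-0.004,0,0.0],"twist":0,"claw":-0.4}
  ]
}}

```text
clock: 9.2
position: [544.7, 184.5, -10.8]
orientation: [-0.038, 0.707, -0.038, -0.705]
force: [5.8, -0.0, -1.3]
gripper_width: 64.4
```

```bash
python3 - <<'E'
from h import *
rep()
im,d=bot.camera("scene"); cv2.imwrite("pics/s8.png",cv2.resize(im[190:300,320:440],None,fx=6,fy=5,interpolation=2))
E
```

```text
t 9.2 pos [544.7 184.5 -10.8] tool y [-0.108 -0.994 -0.   ] z [-0.994  0.108 -0.004] x [ 0.004  0.    -1.   ] F [ 5.8 -0.  -1.3] w 64.4 q6 [ 0.12  0.4   1.74 -0.    1.    1.8 ]
rail frame 118.9 3.0 yaw of tool y -1.679
```

View pics/s8.png

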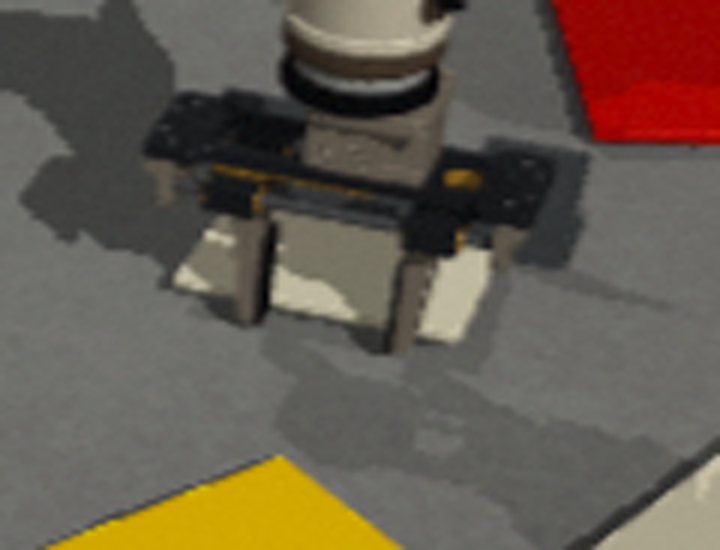

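{"name": "send_rows", "arguments": {
  "moves": [
    {"linear":[-0.003,0,0.0005],"twist":0,"claw":-0.4},
    {"linear":[-0.006,0,0.001],"twist":0,"claw":-0.4},
    {"linear":[-0.0085,0,0.0015],"twist":0,"claw":-0.4}
  ]
}}

```text
clock: 9.55
position: [543.5, 184.7, -2.1]
orientation: [-0.038, 0.708, -0.038, -0.705]
force: [6.8, -0.7, 0.1]
gripper_width: 64.6
```

{"name": "send_rows", "arguments": {
  "moves": [
    {"linear":[-0.003,0,0.0005],"twist":0,"claw":-0.4},
    {"linear":[-0.006,0,0.0015],"twist":0,"claw":-0.4},
    {"linear":[-0.0095,0,0.002],"twist":0,"claw":-0.4}
  ]
}}

```text
clock: 9.85
position: [541.6, 184.9, 7.5]
orientation: [-0.038, 0.708, -0.038, -0.705]
force: [5.7, -0.6, 1.3]
gripper_width: 64.5
```

```bash
python3 - <<'E'
from h import *
rep()
im,d=bot.camera("scene"); cv2.imwrite("pics/s9.png",cv2.resize(im[190:300,320:440],None,fx=6,fy=5,interpolation=2))
E
```

```text
t 9.85 pos [541.6 184.9   7.5] tool y [-0.108 -0.994 -0.001] z [-0.994  0.108 -0.004] x [ 0.004  0.    -1.   ] F [ 5.7 -0.6  1.3] w 64.5 q6 [ 0.12  0.36  1.75 -0.    1.03  1.8 ]
rail frame 115.7 3.0 yaw of tool y -1.6791
```

View pics/s9.png

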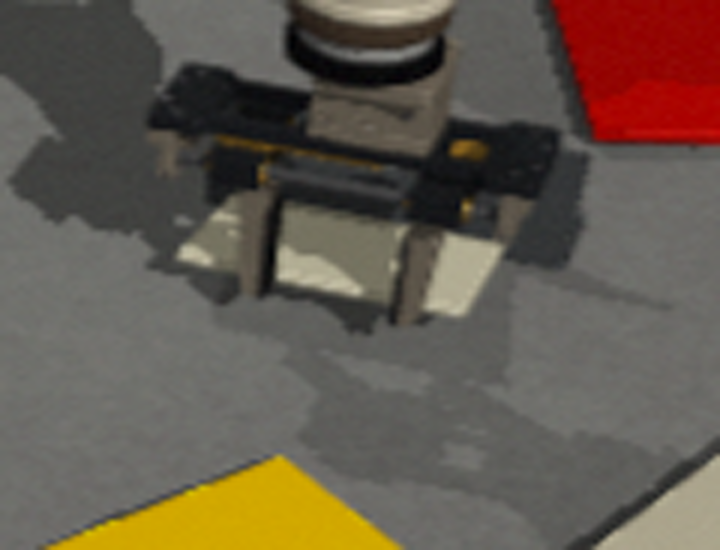

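{"name": "send_rows", "arguments": {
  "moves": [
    {"linear":[-0.0036,0,0.001],"twist":0,"claw":-0.4},
    {"linear":[-0.0072,0,0.0018],"twist":0,"claw":-0.4},
    {"linear":[-0.0112,0,0.0032],"twist":0,"claw":-0.4},
    {"linear":[-0.0152,0,0.0046],"twist":0,"claw":-0.4}
  ]
}}

```text
clock: 10.3
position: [537.2, 185.4, 22.9]
orientation: [-0.038, 0.708, -0.038, -0.704]
force: [5.9, -1.0, 0.1]
gripper_width: 64.4
```

{"name": "send_rows", "arguments": {
  "moves": [
    {"linear":[-0.0039,0,0.0016],"twist":0,"claw":-0.4},
    {"linear":[-0.0078,0,0.0035],"twist":0,"claw":-0.4},
    {"linear":[-0.0118,0,0.0058],"twist":0,"claw":-0.4},
    {"linear":[-0.0158,0,0.0081],"twist":0,"claw":-0.4}
  ]
}}

```text
clock: 10.7
position: [529.9, 186.2, 39.3]
orientation: [-0.038, 0.708, -0.038, -0.704]
force: [7.2, -2.3, 3.8]
gripper_width: 64.2
```

```bash
python3 - <<'E'
from h import *
rep()
im,d=bot.camera("scene"); cv2.imwrite("pics/s10.png",cv2.resize(im[190:300,320:440],None,fx=6,fy=5,interpolation=2))
E
```

```text
t 10.7 pos [529.9 186.2  39.3] tool y [-0.108 -0.994 -0.001] z [-0.994  0.108 -0.006] x [ 0.007  0.    -1.   ] F [ 7.2 -2.3  3.8] w 64.2 q6 [ 0.12  0.29  1.77 -0.    1.08  1.8 ]
rail frame 103.9 3.0 yaw of tool y -1.6791
```

View pics/s10.png

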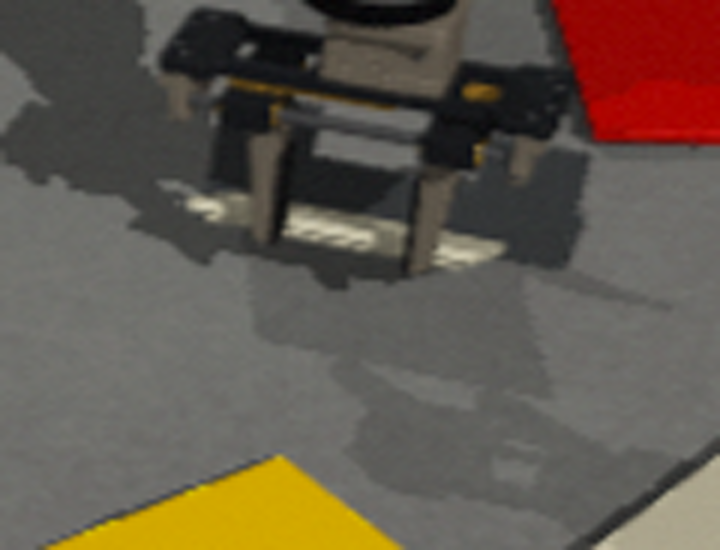

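{"name": "send_rows", "arguments": {
  "moves": [
    {"linear":[-0.0038,0,0.0018],"twist":0,"claw":-0.4},
    {"linear":[-0.0078,0,0.0042],"twist":0,"claw":-0.4},
    {"linear":[-0.0114,0,0.007],"twist":0,"claw":-0.4},
    {"linear":[-0.0149,0,0.0102],"twist":0,"claw":-0.4}
  ]
}}

```text
clock: 11.15
position: [519.8, 187.3, 54.4]
orientation: [-0.038, 0.708, -0.038, -0.704]
force: [7.6, -0.7, 4.4]
gripper_width: 64.2
```

{"name": "send_rows", "arguments": {
  "moves": [
    {"linear":[-0.0033,0,0.0033],"twist":0,"claw":-0.4},
    {"linear":[-0.0066,0,0.0066],"twist":0,"claw":-0.4},
    {"linear":[-0.0096,0,0.0101],"twist":0,"claw":-0.4},
    {"linear":[-0.0124,0,0.0137],"twist":0,"claw":-0.4}
  ]
}}

```text
clock: 11.55
position: [501.7, 189.0, 64.5]
orientation: [0.038, -0.705, 0.038, 0.707]
force: [-0.5, 0.8, 0.7]
gripper_width: 63.8
```

```bash
python3 - <<'E'
from h import *
rep()
im,d=bot.camera("scene"); cv2.imwrite("pics/s11.png",cv2.resize(im[190:300,320:440],None,fx=6,fy=5,interpolation=2))
E
```

```text
t 11.55 pos [501.7 189.   64.5] tool y [-0.108 -0.994  0.   ] z [-0.994  0.108  0.003] x [-0.003 -0.    -1.   ] F [-0.5  0.8  0.7] w 63.8 q6 [0.13 0.2  1.82 0.   1.13 1.81]
rail frame 75.7 2.7 yaw of tool y -1.6792
```

View pics/s11.png

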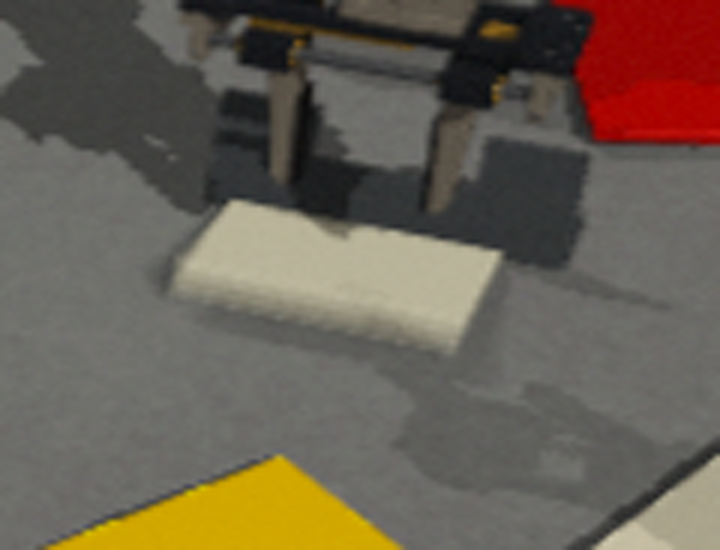

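The fingertip was only about 1 mm under the slab's lower corner; it ended up riding on the end face and slipped over the top, so the tile dropped back. I'll check its pose and retry with the tip lower.

{"name": "send_rows", "arguments": {
  "moves": [
    {"linear":[-0.03,0,0.0],"twist":0,"claw":-0.4},
    {"linear":[-0.03,0,-0.05],"twist":0,"claw":-0.4},
    {"linear":[-0.03,0,-0.07],"twist":0,"claw":-0.4},
    {"linear":[-0.03,0,-0.07],"twist":0,"claw":-0.4}
  ]
}}

```text
clock: 12.0
position: [573.4, 180.8, 94.1]
orientation: [0.039, -0.706, 0.039, 0.707]
force: [0.0, -1.0, 0.3]
gripper_width: 64.3
```

```bash
cat > tile.py <<'E'
from h import *
import sys
fx,fy=ax(RY)
rep()
for n in ["scene","wrist"]:
    st=bot.read_state(); im,d=bot.camera(n); W=cloud(n,d,st)
    cv2.imwrite(f"pics/{sys.argv[1]}_{n}.png",im)
    q=np.stack([(W[...,:2]-RF)@fx[:2],(W[...,:2]-RF)@fy[:2],W[...,2]],-1)
    hsv=cv2.cvtColor(im,cv2.COLOR_BGR2HSV)
    m=(q[...,0]>-20)&(q[...,0]<180)&(abs(q[...,1])<110)&(q[...,2]>5)&(q[...,2]<30)&(hsv[...,2]>120)&(hsv[...,1]<80)
    k,l,s,_=cv2.connectedComponentsWithStats(m.astype(np.uint8)); i=1+s[1:,4].argmax(); P=q[l==i]
    r=cv2.minAreaRect(P[:,:2].astype(np.float32)); print(n,len(P),r,"z",np.percentile(P[:,2],[5,50,95]).round(1))
    cc=np.c_[P[:,:2],np.ones(len(P))]; print(" plane slope",np.linalg.lstsq(cc,P[:,2],rcond=None)[0].round(3))
E
python3 tile.py r1
```

```text
t 12.0 pos [573.4 180.8  94.1] tool y [-0.109 -0.994  0.   ] z [-0.994  0.109  0.001] x [-0.001 -0.    -1.   ] F [ 0.  -1.   0.3] w 64.3 q6 [0.1  0.31 1.61 0.   1.22 1.78]
rail frame 147.8 2.4 yaw of tool y -1.6801
scene 1036 ((63.36619186401367, -8.561576843261719), (121.6953353881836, 150.9080352783203), 0.2478497177362442) z [ 8.6 12.2 15.4]
 plane slope [-4.000e-03  1.000e-03  1.244e+01]
wrist 12228 ((68.31913757324219, -6.251762390136719), (104.74437713623047, 150.69525146484375), 0.033721935003995895) z [11.2 12.4 13.5]
 plane slope [-2.0000e-03  2.0000e-03  1.2513e+01]
```

View pics/r1_scene.png

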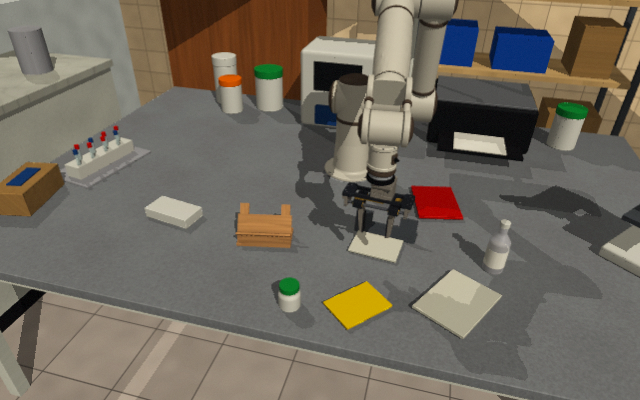

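{"name": "send_rows", "arguments": {
  "moves": [
    {"linear":[0.04,0.009,0.0],"twist":0,"claw":-0.4},
    {"linear":[0.08,0.009,0],"twist":0,"claw":-0.4},
    {"linear":[0.105,0.009,0],"twist":0,"claw":-0.4},
    {"linear":[0.114,0.009,0],"twist":0,"claw":-0.4},
    {"linear":[0.114,0.009,0],"twist":0,"claw":-0.4}
  ]
}}

```text
clock: 12.6
position: [569.3, 172.7, -20.6]
orientation: [0.038, -0.705, 0.038, 0.708]
force: [0.3, -0.4, 0.1]
gripper_width: 64.4
```

{"name": "send_rows", "arguments": {
  "moves": [
    {"linear":[0.002,0,0.0],"twist":0,"claw":-0.4},
    {"linear":[0.002,0,0],"twist":0,"claw":-0.4}
  ]
}}

```text
clock: 12.8
position: [572.9, 172.7, -19.5]
orientation: [-0.038, 0.707, -0.038, -0.705]
force: [0.4, -0.0, 0.6]
gripper_width: 64.3
```

{"name": "send_rows", "arguments": {
  "moves": [
    {"linear":[0.001,0,0.0],"twist":0,"claw":-0.4},
    {"linear":[0.001,0,0],"twist":0,"claw":-0.4}
  ]
}}

```text
clock: 13.0
position: [572.4, 172.5, -21.3]
orientation: [-0.038, 0.707, -0.038, -0.706]
force: [-0.2, -0.1, -0.3]
gripper_width: 64.4
```

```bash
python3 - <<'E'
from h import *
rep()
E
```

```text
t 13.0 pos [572.4 172.5 -21.3] tool y [-0.108 -0.994 -0.   ] z [-0.994  0.108 -0.001] x [ 0.001  0.    -1.   ] F [-0.2 -0.1 -0.3] w 64.4 q6 [0.09 0.46 1.67 0.   1.   1.77]
rail frame 147.7 -6.0 yaw of tool y -1.6789
```

{"name": "send_rows", "arguments": {
  "moves": [
    {"linear":[0.001,0,0.0],"twist":0,"claw":-0.4},
    {"linear":[0.001,0,0],"twist":0,"claw":-0.4}
  ]
}}

```text
clock: 13.2
position: [571.7, 172.4, -23.2]
orientation: [0.038, -0.706, 0.038, 0.706]
force: [1.3, 0.2, 0.0]
gripper_width: 64.6
```

{"name": "send_rows", "arguments": {
  "moves": [
    {"linear":[0,0,0.005],"twist":0,"claw":-0.4},
    {"linear":[0,0,0.01],"twist":0,"claw":-0.4},
    {"linear":[0,0,0.015],"twist":0,"claw":-0.4},
    {"linear":[0,0,0.02],"twist":0,"claw":-0.4},
    {"linear":[0,0,0.023],"twist":0,"claw":-0.4},
    {"linear":[0,0,0.026],"twist":0,"claw":-0.4}
  ]
}}

```text
clock: 13.8
position: [545.8, 175.3, -23.1]
orientation: [-0.038, 0.706, -0.038, -0.706]
force: [1.4, 0.2, -1.7]
gripper_width: 64.2
```

```bash
python3 - <<'E'
from h import *
rep()
E
```

```text
t 13.8 pos [545.8 175.3 -23.1] tool y [-0.108 -0.994 -0.   ] z [-0.994  0.108 -0.   ] x [ 0.  0. -1.] F [ 1.4  0.2 -1.7] w 64.2 q6 [ 0.1   0.41  1.75 -0.    0.98  1.78]
rail frame 121.0 -6.1 yaw of tool y -1.6789
```

Tip z is now about 1 mm with no bench contact. Pressing gently onto the rail.

{"name": "send_rows", "arguments": {
  "moves": [
    {"linear":[0,0,0.001],"twist":0,"claw":-0.4},
    {"linear":[0,0,0.002],"twist":0,"claw":-0.4},
    {"linear":[0,0,0.003],"twist":0,"claw":-0.4}
  ]
}}

```text
clock: 14.1
position: [544.4, 175.6, -22.6]
orientation: [-0.038, 0.707, -0.038, -0.705]
force: [4.9, -0.2, -0.7]
gripper_width: 64.2
```

{"name": "send_rows", "arguments": {
  "moves": [
    {"linear":[0,0,0.001],"twist":0,"claw":-0.4}
  ]
}}

```text
clock: 14.2
position: [544.3, 175.6, -22.2]
orientation: [-0.038, 0.708, -0.038, -0.704]
force: [7.8, 0.1, -0.6]
gripper_width: 64.6
```

{"name": "send_rows", "arguments": {
  "moves": [
    {"linear":[-0.0025,0,0.0003],"twist":0,"claw":-0.4},
    {"linear":[-0.005,0,0.0003],"twist":0,"claw":-0.4},
    {"linear":[-0.0075,0,0.0005],"twist":0,"claw":-0.4},
    {"linear":[-0.0105,0,0.0007],"twist":0,"claw":-0.4}
  ]
}}

```text
clock: 14.6
position: [543.5, 175.7, -11.6]
orientation: [-0.038, 0.708, -0.038, -0.704]
force: [5.2, 0.1, -0.8]
gripper_width: 64.2
```

{"name": "send_rows", "arguments": {
  "moves": [
    {"linear":[-0.0025,0,0.0004],"twist":0,"claw":-0.4},
    {"linear":[-0.005,0,0.0008],"twist":0,"claw":-0.4},
    {"linear":[-0.0075,0,0.0012],"twist":0,"claw":-0.4},
    {"linear":[-0.0105,0,0.0017],"twist":0,"claw":-0.4}
  ]
}}

```text
clock: 15.0
position: [541.8, 175.9, -1.0]
orientation: [-0.038, 0.708, -0.038, -0.704]
force: [5.3, -1.3, 0.0]
gripper_width: 64.2
```

```bash
python3 - <<'E'
from h import *
rep()
im,d=bot.camera("scene"); cv2.imwrite("pics/s12.png",cv2.resize(im[190:300,320:440],None,fx=6,fy=5,interpolation=2))
E
```

```text
t 15.0 pos [541.8 175.9  -1. ] tool y [-0.108 -0.994 -0.001] z [-0.994  0.108 -0.005] x [ 0.005  0.    -1.   ] F [ 5.3 -1.3  0. ] w 64.2 q6 [ 0.1   0.37  1.76 -0.    1.01  1.78]
rail frame 116.9 -5.9 yaw of tool y -1.6792
```

View pics/s12.png

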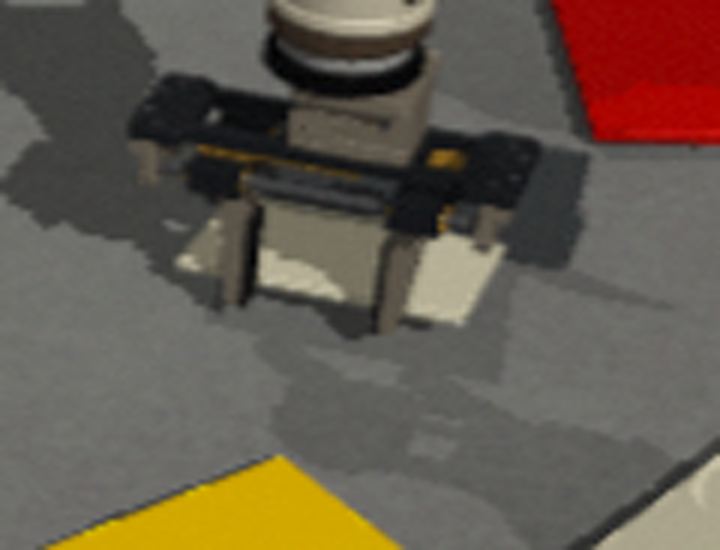

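{"name": "send_rows", "arguments": {
  "moves": [
    {"linear":[-0.0026,0,0.0006],"twist":0,"claw":-0.4},
    {"linear":[-0.0052,0,0.0013],"twist":0,"claw":-0.4},
    {"linear":[-0.0078,0,0.0021],"twist":0,"claw":-0.4},
    {"linear":[-0.0104,0,0.003],"twist":0,"claw":-0.4}
  ]
}}

```text
clock: 15.45
position: [539.3, 176.2, 9.6]
orientation: [-0.038, 0.708, -0.038, -0.704]
force: [7.8, -1.0, 0.6]
gripper_width: 64.0
```

{"name": "send_rows", "arguments": {
  "moves": [
    {"linear":[-0.0026,0,0.001],"twist":0,"claw":-0.4},
    {"linear":[-0.005,0,0.002],"twist":0,"claw":-0.4},
    {"linear":[-0.0075,0,0.003],"twist":0,"claw":-0.4},
    {"linear":[-0.01,0,0.004],"twist":0,"claw":-0.4}
  ]
}}

```text
clock: 15.85
position: [536.0, 176.5, 20.1]
orientation: [-0.038, 0.709, -0.038, -0.704]
force: [8.1, -1.1, 2.1]
gripper_width: 64.3
```

```bash
cat > look.py <<'E'
from h import *
import sys
rep()
im,d=bot.camera("scene"); cv2.imwrite(f"pics/{sys.argv[1]}.png",cv2.resize(im[190:300,320:440],None,fx=6,fy=5,interpolation=2))
E
python3 look.py s13
```

```text
t 15.85 pos [536.  176.5  20.1] tool y [-0.108 -0.994 -0.001] z [-0.994  0.108 -0.007] x [ 0.007  0.    -1.   ] F [ 8.1 -1.1  2.1] w 64.3 q6 [ 0.1   0.32  1.77 -0.    1.05  1.78]
rail frame 111.1 -5.9 yaw of tool y -1.6791
```

View pics/s13.png

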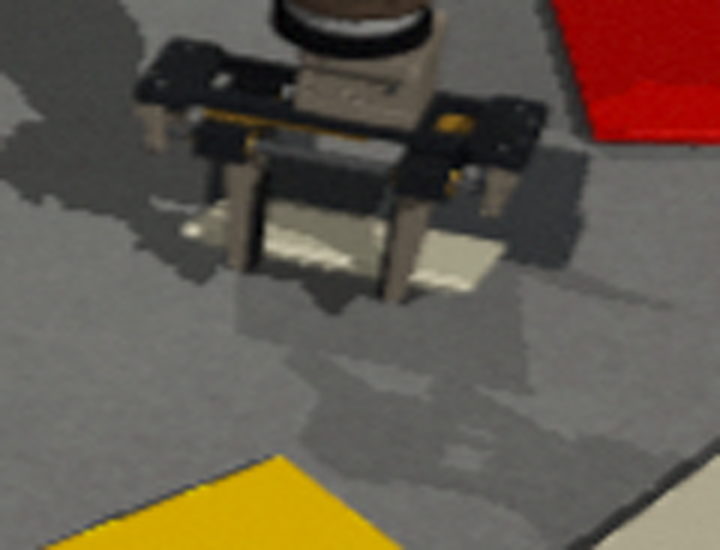

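{"name": "send_rows", "arguments": {
  "moves": [
    {"linear":[-0.002,0,0.0015],"twist":0,"claw":-0.4},
    {"linear":[-0.004,0,0.003],"twist":0,"claw":-0.4}
  ]
}}

```text
clock: 16.1
position: [534.2, 176.8, 24.6]
orientation: [-0.039, 0.709, -0.038, -0.703]
force: [10.0, -1.3, 2.6]
gripper_width: 64.5
```

{"name": "send_rows", "arguments": {
  "moves": [
    {"linear":[-0.002,0,0.0015],"twist":0,"claw":-0.4},
    {"linear":[-0.004,0,0.003],"twist":0,"claw":-0.4}
  ]
}}

```text
clock: 16.3
position: [532.1, 177.0, 29.3]
orientation: [-0.038, 0.71, -0.038, -0.702]
force: [11.5, -1.9, 3.8]
gripper_width: 64.3
```

```bash
cat > edge.py <<'E'
from h import *
import sys
from arc import path
fx,fy=ax(RY); rep(); st=bot.read_state(); im,d=bot.camera("wrist"); W=cloud("wrist",d,st)
cv2.imwrite(f"pics/{sys.argv[1]}.png",im)
q=np.stack([(W[...,:2]-RF)@fx[:2],(W[...,:2]-RF)@fy[:2],W[...,2]],-1)
hsv=cv2.cvtColor(im,cv2.COLOR_BGR2HSV)
m=(q[...,0]>-60)&(q[...,0]<118)&(abs(q[...,1]+6)<74)&(q[...,2]>8)&(q[...,2]<125)&(hsv[...,2]>100)&(hsv[...,1]<60)
P=q[m]; 
if len(P)>50:
    # restrict to mid strip and outer strips away from the fingers
    for a,b in [(-70,-58),(-20,10),(45,62)]:
        s=P[(P[:,1]>a)&(P[:,1]<b)]
        if len(s)>10:
            i=np.argsort(-s[:,0])[:len(s)//20+3]; print((a,b),len(s),"front-most",np.median(s[i],0).round(1),"zmax",np.percentile(s[:,2],99).round(1)); c=np.polyfit(s[:,0],s[:,2],1); print("  slope deg",np.degrees(np.arctan(c[0])).round(1))
E
python3 edge.py w13
```

```text
t 16.3 pos [532.1 177.   29.3] tool y [-0.108 -0.994 -0.001] z [-0.994  0.108 -0.012] x [ 0.012 -0.    -1.   ] F [11.5 -1.9  3.8] w 64.3 q6 [ 0.11  0.29  1.78 -0.    1.06  1.79]
rail frame 107.2 -5.9 yaw of tool y -1.6791
(-70, -58) 27 front-most [ 99.1 -68.   59.8] zmax 62.9
  slope deg -51.0
(-20, 10) 2699 front-most [98.6 -5.9 59.4] zmax 64.3
  slope deg 25.6
(45, 62) 114 front-most [98.9 57.  59.4] zmax 64.5
  slope deg -39.6
```

View pics/w13.png

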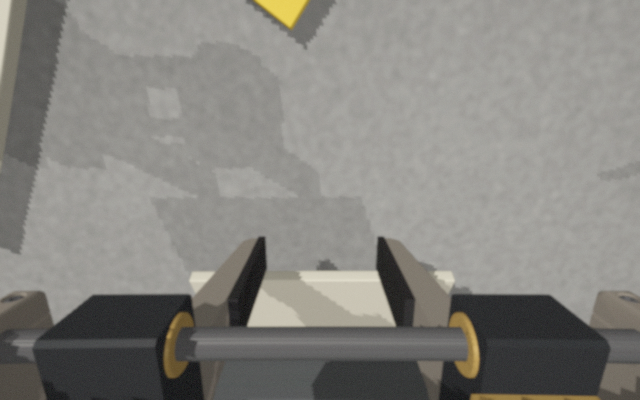

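{"name": "send_rows", "arguments": {
  "moves": [
    {"linear":[-0.0035,0,0.0007],"twist":0,"claw":-0.4},
    {"linear":[-0.007,0,0.0027],"twist":0,"claw":-0.4},
    {"linear":[-0.01,0,0.005],"twist":0,"claw":-0.4}
  ]
}}

```text
clock: 16.65
position: [526.8, 177.6, 39.3]
orientation: [-0.038, 0.71, -0.038, -0.702]
force: [9.5, -1.7, 5.1]
gripper_width: 64.4
```

```bash
python3 edge.py w14
```

```text
t 16.65 pos [526.8 177.6  39.3] tool y [-0.108 -0.994 -0.001] z [-0.994  0.108 -0.011] x [ 0.011 -0.    -1.   ] F [ 9.5 -1.7  5.1] w 64.4 q6 [ 0.11  0.27  1.79 -0.    1.07  1.79]
rail frame 101.8 -5.9 yaw of tool y -1.6792
(-70, -58) 35 front-most [ 93.8 -67.8  69.2] zmax 72.5
  slope deg 30.6
(-20, 10) 2702 front-most [93.1 -5.1 69.4] zmax 74.1
  slope deg 29.4
(45, 62) 135 front-most [93.5 59.8 69.2] zmax 74.3
  slope deg 19.4
```

{"name": "send_rows", "arguments": {
  "moves": [
    {"linear":[-0.003,0,0.0005],"twist":0,"claw":-0.4},
    {"linear":[-0.006,0,0.0025],"twist":0,"claw":-0.4},
    {"linear":[-0.008,0,0.005],"twist":0,"claw":-0.4}
  ]
}}

```text
clock: 17.0
position: [521.5, 178.2, 47.2]
orientation: [-0.038, 0.71, -0.038, -0.702]
force: [9.5, -1.9, 6.1]
gripper_width: 64.1
```

```bash
python3 edge.py w15
```

```text
t 17.0 pos [521.5 178.2  47.2] tool y [-0.108 -0.994 -0.001] z [-0.994  0.108 -0.01 ] x [ 0.01 -0.   -1.  ] F [ 9.5 -1.9  6.1] w 64.1 q6 [ 0.11  0.25  1.8  -0.    1.09  1.79]
rail frame 96.5 -5.9 yaw of tool y -1.6791
(-70, -58) 77 front-most [ 88.4 -68.3  76.9] zmax 80.1
  slope deg 36.0
(-20, 10) 2713 front-most [87.8 -5.6 77.4] zmax 81.7
  slope deg 33.2
(45, 62) 202 front-most [88.3 59.3 77.5] zmax 81.6
  slope deg 27.2
```

{"name": "send_rows", "arguments": {
  "moves": [
    {"linear":[-0.002,0,0.0],"twist":0,"claw":-0.4},
    {"linear":[-0.004,0,0.001],"twist":0,"claw":-0.4}
  ]
}}

```text
clock: 17.25
position: [519.1, 178.4, 50.4]
orientation: [-0.039, 0.709, -0.038, -0.704]
force: [6.1, -0.9, 3.9]
gripper_width: 64.5
```

```bash
python3 edge.py w16
```

```text
t 17.25 pos [519.1 178.4  50.4] tool y [-0.108 -0.994 -0.001] z [-0.994  0.108 -0.007] x [ 0.007  0.    -1.   ] F [ 6.1 -0.9  3.9] w 64.5 q6 [ 0.11  0.24  1.8  -0.    1.1   1.79]
rail frame 94.1 -5.9 yaw of tool y -1.6792
(-70, -58) 115 front-most [ 86.  -68.7  80.7] zmax 82.3
  slope deg 38.3
(-20, 10) 2718 front-most [85.4 -5.4 80.4] zmax 84.9
  slope deg 35.6
(45, 62) 245 front-most [85.3 59.5 80.8] zmax 85.0
  slope deg 31.5
```

{"name": "send_rows", "arguments": {
  "moves": [
    {"linear":[-0.003,0,0.0025],"twist":0,"claw":-0.4},
    {"linear":[-0.006,0,0.0055],"twist":0,"claw":-0.4},
    {"linear":[-0.009,0,0.009],"twist":0,"claw":-0.4}
  ]
}}

```text
clock: 17.6
position: [509.8, 179.4, 59.5]
orientation: [-0.039, 0.708, -0.038, -0.704]
force: [0.0, 0.1, -0.4]
gripper_width: 64.1
```

```bash
python3 edge.py w17
```

```text
t 17.6 pos [509.8 179.4  59.5] tool y [-0.108 -0.994 -0.001] z [-0.994  0.108 -0.006] x [ 0.006  0.    -1.   ] F [ 0.   0.1 -0.4] w 64.1 q6 [ 0.12  0.21  1.82 -0.    1.11  1.79]
rail frame 84.7 -5.9 yaw of tool y -1.6793
(-70, -58) 68 front-most [ 75.4 -68.7  87.2] zmax 88.7
  slope deg 37.5
(-20, 10) 1902 front-most [75.2 -5.4 87.5] zmax 91.9
  slope deg 46.8
(45, 62) 292 front-most [75.2 58.4 88.1] zmax 91.5
  slope deg 13.5
```

```bash
python3 edge.py w18; python3 look.py s18
```

```text
t 17.65 pos [507.9 179.6  59. ] tool y [-0.108 -0.994 -0.001] z [-0.994  0.108 -0.003] x [ 0.003  0.    -1.   ] F [2.3 0.1 2.8] w 64.3 q6 [ 0.12  0.21  1.82 -0.    1.11  1.79]
rail frame 82.9 -5.9 yaw of tool y -1.679
(-70, -58) 58 front-most [ 74.5 -68.1  86.9] zmax 89.5
  slope deg 17.1
(-20, 10) 1634 front-most [74.2 -6.2 87.1] zmax 91.2
  slope deg 47.5
(45, 62) 282 front-most [74.  59.1 86.9] zmax 90.9
  slope deg 7.0
t 17.7 pos [507.5 179.6  58.3] tool y [-0.108 -0.994 -0.   ] z [-0.994  0.108 -0.002] x [ 0.002  0.    -1.   ] F [ 3.2 -0.7  2.6] w 64.3 q6 [ 0.12  0.21  1.82 -0.    1.11  1.79]
rail frame 82.5 -6.0 yaw of tool y -1.679
```

View pics/s18.png

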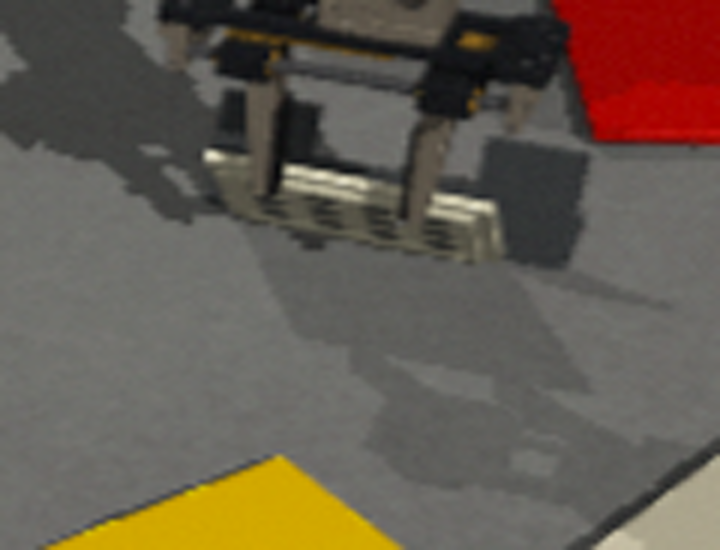

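{"name": "send_rows", "arguments": {
  "moves": [
    {"linear":[-0.0015,0,0.005],"twist":0,"claw":-0.4},
    {"linear":[-0.003,0,0.01],"twist":0,"claw":-0.4}
  ]
}}

```text
clock: 17.95
position: [495.6, 180.5, 59.7]
orientation: [0.038, -0.705, 0.038, 0.707]
force: [2.1, 0.2, 1.8]
gripper_width: 64.6
```

```bash
python3 edge.py w19
```

```text
t 17.95 pos [495.6 180.5  59.7] tool y [-0.108 -0.994  0.   ] z [-0.994  0.108  0.002] x [-0.002 -0.    -1.   ] F [2.1 0.2 1.8] w 64.6 q6 [0.12 0.18 1.85 0.   1.12 1.8 ]
rail frame 70.5 -6.3 yaw of tool y -1.6791
(-70, -58) 27 front-most [ 62.  -69.   90.6] zmax 96.6
  slope deg 52.8
(-20, 10) 1185 front-most [62.  -3.7 86.9] zmax 99.5
  slope deg 52.2
(45, 62) 217 front-most [62.1 58.1 96.3] zmax 98.9
  slope deg 11.5
```

{"name": "send_rows", "arguments": {
  "moves": [
    {"linear":[-0.0015,0,0.005],"twist":0,"claw":-0.4},
    {"linear":[-0.003,0,0.01],"twist":0,"claw":-0.4},
    {"linear":[-0.004,0,0.014],"twist":0,"claw":-0.4}
  ]
}}

```text
clock: 18.3
position: [481.8, 182.2, 63.9]
orientation: [0.038, -0.706, 0.038, 0.707]
force: [1.6, -0.2, 0.5]
gripper_width: 64.1
```

```bash
python3 edge.py w20
```

```text
t 18.3 pos [481.8 182.2  63.9] tool y [-0.108 -0.994  0.   ] z [-0.994  0.108  0.001] x [-0.001 -0.    -1.   ] F [ 1.6 -0.2  0.5] w 64.1 q6 [0.13 0.14 1.88 0.   1.12 1.81]
rail frame 56.6 -6.2 yaw of tool y -1.6789
(-70, -58) 18 front-most [ 48.3 -68.   92.8] zmax 95.2
  slope deg 57.3
(-20, 10) 2039 front-most [47.7 -5.3 93.4] zmax 106.3
  slope deg 56.2
(45, 62) 113 front-most [47.8 57.  93.2] zmax 105.3
  slope deg 42.7
```

{"name": "send_rows", "arguments": {
  "moves": [
    {"linear":[0,0,0.003],"twist":0,"claw":-0.4},
    {"linear":[0,0,0.006],"twist":0,"claw":-0.4},
    {"linear":[0,0,0.008],"twist":0,"claw":-0.4}
  ]
}}

```text
clock: 18.65
position: [474.5, 183.0, 64.1]
orientation: [0.038, -0.706, 0.038, 0.706]
force: [0.0, -0.2, 0.6]
gripper_width: 64.3
```

{"name": "send_rows", "arguments": {
  "moves": [
    {"linear":[0,0,0.0015],"twist":0,"claw":-0.4},
    {"linear":[0,0,0.003],"twist":0,"claw":-0.4}
  ]
}}

```text
clock: 18.85
position: [471.7, 183.3, 64.1]
orientation: [0.038, -0.706, 0.038, 0.706]
force: [-0.2, 0.3, 0.1]
gripper_width: 64.4
```

```bash
python3 edge.py w21; python3 look.py s21
```

```text
t 18.85 pos [471.7 183.3  64.1] tool y [-0.108 -0.994  0.   ] z [-0.994  0.108  0.   ] x [-0. -0. -1.] F [-0.2  0.3  0.1] w 64.4 q6 [0.13 0.12 1.9  0.   1.12 1.81]
rail frame 46.5 -6.1 yaw of tool y -1.679
(-70, -58) 22 front-most [ 37.9 -69.2  97.1] zmax 98.4
  slope deg 76.7
(-20, 10) 2435 front-most [37.6 -6.2 96.9] zmax 109.2
  slope deg 76.5
(45, 62) 117 front-most [37.8 57.7 97.1] zmax 108.0
  slope deg 61.8
t 18.9 pos [471.5 183.3  64.1] tool y [-0.108 -0.994  0.   ] z [-0.994  0.108  0.001] x [-0.001 -0.    -1.   ] F [0.2 0.2 1.2] w 64.2 q6 [0.13 0.12 1.91 0.   1.12 1.81]
rail frame 46.2 -6.1 yaw of tool y -1.679
```

View pics/s21.png

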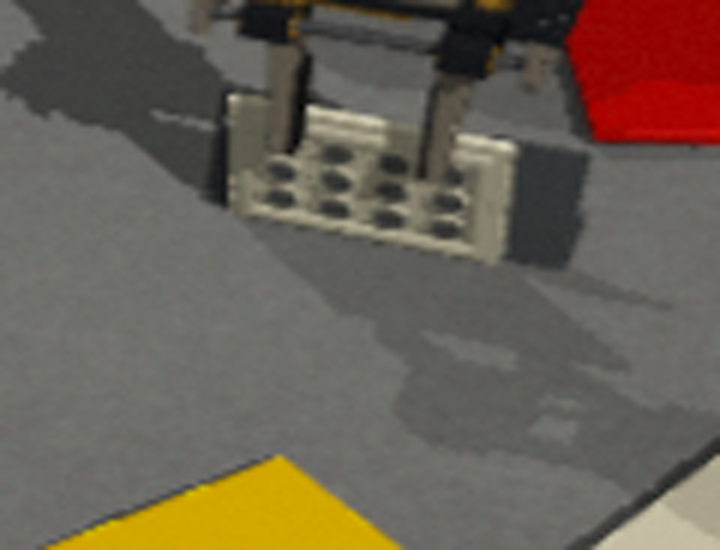

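{"name": "send_rows", "arguments": {
  "moves": [
    {"linear":[0,0,0.0015],"twist":0,"claw":-0.4},
    {"linear":[0,0,0.002],"twist":0,"claw":-0.4}
  ]
}}

```text
clock: 19.15
position: [469.8, 183.5, 64.2]
orientation: [0.038, -0.706, 0.038, 0.706]
force: [0.7, 0.2, 0.4]
gripper_width: 64.5
```

{"name": "send_rows", "arguments": {
  "moves": [
    {"linear":[0,0,-0.02],"twist":0,"claw":-0.4},
    {"linear":[0,0,-0.05],"twist":0,"claw":-0.4},
    {"linear":[-0.03,0,-0.06],"twist":0,"claw":-1},
    {"linear":[-0.08,0,-0.06],"twist":0,"claw":-1},
    {"linear":[-0.1,0,-0.06],"twist":-0.15,"claw":-1}
  ]
}}

```text
clock: 19.65
position: [532.1, 177.2, 168.7]
orientation: [0.015, 0.709, 0.016, -0.705]
force: [1.4, 0.3, 0.7]
gripper_width: 86.2
```

```bash
python3 look.py s22
```

```text
t 19.65 pos [532.1 177.2 168.7] tool y [ 0.044 -0.999 -0.   ] z [-0.999 -0.044 -0.006] x [ 0.006  0.001 -1.   ] F [1.4 0.3 0.7] w 86.2 q6 [0.11 0.13 1.67 0.   1.33 1.63]
rail frame 107.1 -5.7 yaw of tool y -1.5265
```

View pics/s22.png

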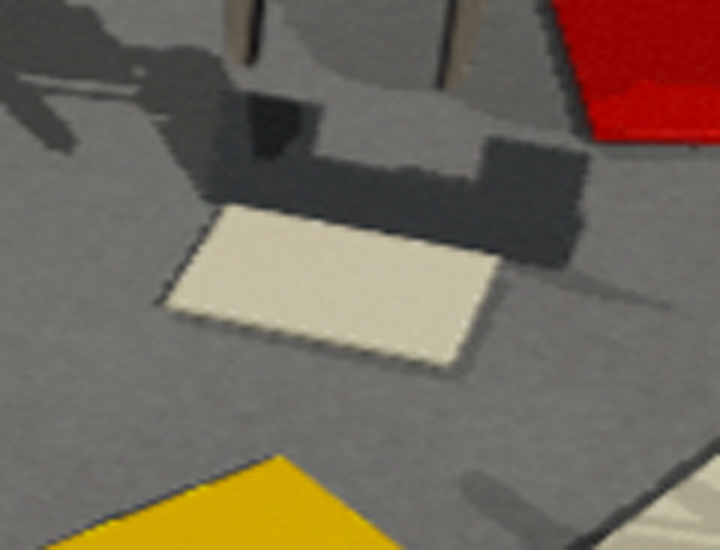

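I misjudged the angle: the tile has to go past vertical to about 104°. I stopped at 76°, so it fell back. It lies flat and face down again, so I'll repeat the tip-up and carry it through past vertical.

{"name": "send_rows", "arguments": {
  "moves": [
    {"linear":[0,0.003,-0.03],"twist":0.152,"claw":-0.4},
    {"linear":[0,0.003,-0.042],"twist":0.152,"claw":-0.4},
    {"linear":[0,0.003,-0.042],"twist":0.152,"claw":-0.4}
  ]
}}

```text
clock: 20.0
position: [572.1, 175.5, 163.2]
orientation: [0.039, -0.706, 0.04, 0.706]
force: [-0.0, -0.4, 0.0]
gripper_width: 69.7
```

```bash
python3 tile.py r2; python3 - <<'E'
from arc import *
P0=path(0)
for deg in range(45,105,5):
    P=path(np.radians(deg)); print(deg,"corner d",(P[2]-P0[2]).round(1),"rim d",(P[5]-P0[2]).round(1),"rim z",P[5][1].round(1),"top",P[:,1].max().round(1),"rear",P[0].round(1))
E
```

```text
t 20.0 pos [572.1 175.5 163.2] tool y [-0.111 -0.994  0.   ] z [-0.994  0.111  0.001] x [-0.001 -0.    -1.   ] F [-0.  -0.4  0. ] w 69.7 q6 [0.1  0.24 1.56 0.   1.35 1.78]
rail frame 147.1 -3.1 yaw of tool y -1.6825
scene 1107 ((68.62419128417969, -7.4654388427734375), (149.62884521484375, 119.14422607421875), 89.95573425292969) z [ 8.6 12.2 15.4]
 plane slope [-5.0000e-03  1.0000e-03  1.2535e+01]
wrist 10442 ((69.68891143798828, -6.176666259765625), (110.47701263427734, 151.51641845703125), 0.06566775590181351) z [11.2 12.4 13.6]
 plane slope [-1.0000e-03  2.0000e-03  1.2519e+01]
45 corner d [-27.3  72.8] rim d [-30.1  62.9] rim z 67.9 top 82.7 rear [3.7 0. ]
50 corner d [-33.8  79.3] rim d [-35.8  69.2] rim z 74.2 top 88.8 rear [4.2 0. ]
55 corner d [-40.9  85.1] rim d [-42.   74.9] rim z 79.9 top 94.1 rear [4.7 0. ]
60 corner d [-48.6  90.3] rim d [-48.7  80. ] rim z 85.0 top 98.8 rear [5.2 0. ]
65 corner d [-56.6  94.7] rim d [-55.9  84.4] rim z 89.4 top 102.7 rear [5.6 0. ]
70 corner d [-65.1  98.4] rim d [-63.5  88.2] rim z 93.2 top 105.8 rear [6. 0.]
75 corner d [-74.  101.3] rim d [-71.5  91.3] rim z 96.3 top 108.1 rear [6.3 0. ]
80 corner d [-83.  103.3] rim d [-79.7  93.6] rim z 98.6 top 109.5 rear [6.6 0. ]
85 corner d [-92.3 104.6] rim d [-88.1  95.2] rim z 100.2 top 110.2 rear [6.8 0. ]
90 corner d [-101.7  105. ] rim d [-96.7  96. ] rim z 101.0 top 110.0 rear [7. 0.]
95 corner d [-111.3  105.2] rim d [-105.6   96.7] rim z 101.7 top 110.2 rear [7.  0.6]
100 corner d [-120.9  104.5] rim d [-114.4   96.5] rim z 101.5 top 109.5 rear [6.9 1.2]
```

{"name": "send_rows", "arguments": {
  "moves": [
    {"linear":[0.05,0.003,0.0],"twist":0,"claw":-0.4},
    {"linear":[0.1,0.003,0],"twist":0,"claw":-0.4},
    {"linear":[0.145,0.003,0],"twist":0,"claw":-0.4},
    {"linear":[0.17,0.003,0],"twist":0,"claw":-0.4},
    {"linear":[0.178,0.003,0],"twist":0,"claw":-0.4},
    {"linear":[0.181,0.003,0],"twist":0,"claw":-0.4},
    {"linear":[0.182,0.003,0],"twist":0,"claw":-0.4},
    {"linear":[0.182,0.003,0],"twist":0,"claw":-0.4}
  ]
}}

```text
clock: 20.9
position: [572.9, 173.0, -15.8]
orientation: [-0.039, 0.707, -0.039, -0.705]
force: [0.2, -0.6, -0.7]
gripper_width: 64.1
```

```bash
python3 - <<'E'
from h import *
rep()
E
```

```text
t 20.9 pos [572.9 173.  -15.8] tool y [-0.11  -0.994 -0.001] z [-0.994  0.11  -0.003] x [ 0.003  0.    -1.   ] F [ 0.2 -0.6 -0.7] w 64.1 q6 [0.09 0.45 1.67 0.   1.01 1.77]
rail frame 148.2 -5.4 yaw of tool y -1.6809
```

{"name": "send_rows", "arguments": {
  "moves": [
    {"linear":[0.003,0.001,0.0],"twist":-0.002,"claw":-0.4},
    {"linear":[0.006,0.001,0],"twist":-0.002,"claw":-0.4},
    {"linear":[0.007,0.001,0],"twist":-0.002,"claw":-0.4}
  ]
}}

```text
clock: 21.2
position: [571.9, 171.8, -23.7]
orientation: [-0.038, 0.706, -0.038, -0.706]
force: [-2.4, -1.3, 10.4]
gripper_width: 64.5
```

{"name": "send_rows", "arguments": {
  "moves": [
    {"linear":[0.0005,0,0.006],"twist":0,"claw":-0.4},
    {"linear":[0.0005,0,0.012],"twist":0,"claw":-0.4},
    {"linear":[0.0005,0,0.017],"twist":0,"claw":-0.4},
    {"linear":[0.0005,0,0.022],"twist":0,"claw":-0.4},
    {"linear":[0.0005,0,0.025],"twist":0,"claw":-0.4},
    {"linear":[0.0005,0,0.027],"twist":0,"claw":-0.4}
  ]
}}

```text
clock: 21.8
position: [546.7, 174.8, -23.7]
orientation: [-0.038, 0.708, -0.038, -0.704]
force: [4.2, -0.3, 5.0]
gripper_width: 64.6
```

```bash
python3 - <<'E'
from h import *
rep()
E
```

```text
t 21.8 pos [546.7 174.8 -23.7] tool y [-0.108 -0.994 -0.001] z [-0.994  0.108 -0.006] x [ 0.006  0.    -1.   ] F [ 4.2 -0.3  5. ] w 64.6 q6 [ 0.1   0.41  1.75 -0.    0.97  1.78]
rail frame 121.9 -6.5 yaw of tool y -1.6787
```

{"name": "send_rows", "arguments": {
  "moves": [
    {"linear":[-0.002,0,0.001],"twist":0,"claw":-0.4},
    {"linear":[-0.002,0,0.002],"twist":0,"claw":-0.4},
    {"linear":[-0.002,0,0.003],"twist":0,"claw":-0.4}
  ]
}}

```text
clock: 22.1
position: [544.2, 175.1, -22.4]
orientation: [-0.039, 0.708, -0.038, -0.704]
force: [10.6, -0.2, -1.8]
gripper_width: 64.4
```

{"name": "send_rows", "arguments": {
  "moves": [
    {"linear":[0,0,0.001],"twist":0,"claw":-0.4},
    {"linear":[0,0,0.002],"twist":0,"claw":-0.4}
  ]
}}

```text
clock: 22.3
position: [544.2, 175.1, -21.5]
orientation: [-0.039, 0.71, -0.038, -0.702]
force: [12.3, -0.8, 0.4]
gripper_width: 64.4
```

{"name": "send_rows", "arguments": {
  "moves": [
    {"linear":[-0.0025,0,-0.0007],"twist":0,"claw":-0.4},
    {"linear":[-0.005,0,-0.0012],"twist":0,"claw":-0.4},
    {"linear":[-0.0075,0,-0.001],"twist":0,"claw":-0.4},
    {"linear":[-0.0105,0,-0.0008],"twist":0,"claw":-0.4}
  ]
}}

```text
clock: 22.7
position: [543.3, 175.2, -11.6]
orientation: [-0.039, 0.709, -0.038, -0.704]
force: [9.7, 0.2, -0.2]
gripper_width: 64.2
```

{"name": "send_rows", "arguments": {
  "moves": [
    {"linear":[-0.0025,0,0.0004],"twist":0,"claw":-0.4},
    {"linear":[-0.005,0,0.0008],"twist":0,"claw":-0.4},
    {"linear":[-0.0075,0,0.0012],"twist":0,"claw":-0.4},
    {"linear":[-0.0105,0,0.0017],"twist":0,"claw":-0.4}
  ]
}}

```text
clock: 23.1
position: [541.5, 175.4, -1.0]
orientation: [-0.039, 0.708, -0.038, -0.704]
force: [8.6, -0.0, 1.0]
gripper_width: 64.2
```

```bash
python3 edge.py w30
```

```text
t 23.1 pos [541.5 175.4  -1. ] tool y [-0.108 -0.994 -0.001] z [-0.994  0.108 -0.007] x [ 0.007  0.    -1.   ] F [ 8.6 -0.   1. ] w 64.2 q6 [ 0.1   0.36  1.76 -0.    1.01  1.78]
rail frame 116.7 -6.5 yaw of tool y -1.6793
(-70, -58) 680 front-most [ 39.8 -68.4  21.3] zmax 31.4
  slope deg 10.5
(-20, 10) 4454 front-most [108.   -5.4  31. ] zmax 35.2
  slope deg 11.5
(45, 62) 1026 front-most [107.9  58.7  30.6] zmax 35.1
  slope deg 10.6
```

Same track as before. Continuing along the arc with less preload.

{"name": "send_rows", "arguments": {
  "moves": [
    {"linear":[-0.0026,0,0.0002],"twist":0,"claw":-0.4},
    {"linear":[-0.0052,0,0.0007],"twist":0,"claw":-0.4},
    {"linear":[-0.0078,0,0.0015],"twist":0,"claw":-0.4},
    {"linear":[-0.0104,0,0.0023],"twist":0,"claw":-0.4}
  ]
}}

```text
clock: 23.55
position: [539.1, 175.6, 9.4]
orientation: [-0.039, 0.708, -0.038, -0.704]
force: [8.7, -0.2, 0.5]
gripper_width: 64.2
```

{"name": "send_rows", "arguments": {
  "moves": [
    {"linear":[-0.0026,0,0.0008],"twist":0,"claw":-0.4},
    {"linear":[-0.005,0,0.0017],"twist":0,"claw":-0.4},
    {"linear":[-0.0075,0,0.0027],"twist":0,"claw":-0.4},
    {"linear":[-0.01,0,0.0037],"twist":0,"claw":-0.4}
  ]
}}

```text
clock: 23.95
position: [535.8, 176.0, 19.7]
orientation: [-0.039, 0.709, -0.038, -0.703]
force: [9.0, -1.0, 2.0]
gripper_width: 64.2
```

{"name": "send_rows", "arguments": {
  "moves": [
    {"linear":[-0.002,0,0.0008],"twist":0,"claw":-0.4},
    {"linear":[-0.004,0,0.0018],"twist":0,"claw":-0.4},
    {"linear":[-0.006,0,0.0028],"twist":0,"claw":-0.4},
    {"linear":[-0.008,0,0.0038],"twist":0,"claw":-0.4}
  ]
}}

```text
clock: 24.35
position: [532.4, 176.4, 28.0]
orientation: [-0.039, 0.709, -0.038, -0.703]
force: [10.3, -1.2, 3.3]
gripper_width: 63.9
```

```bash
python3 edge.py w31
```

```text
t 24.35 pos [532.4 176.4  28. ] tool y [-0.108 -0.994 -0.001] z [-0.994  0.108 -0.008] x [ 0.008  0.    -1.   ] F [10.3 -1.2  3.3] w 63.9 q6 [ 0.1   0.3   1.78 -0.    1.06  1.78]
rail frame 107.5 -6.5 yaw of tool y -1.6793
(-70, -58) 19 front-most [ 99.8 -68.9  58.3] zmax 61.6
  slope deg -44.0
(-20, 10) 2660 front-most [98.7 -4.8 59. ] zmax 63.7
  slope deg 25.6
(45, 62) 117 front-most [99.2 58.4 59.1] zmax 64.1
  slope deg -35.8
```

{"name": "send_rows", "arguments": {
  "moves": [
    {"linear":[-0.0035,0,0.0003],"twist":0,"claw":-0.4},
    {"linear":[-0.007,0,0.002],"twist":0,"claw":-0.4},
    {"linear":[-0.01,0,0.004],"twist":0,"claw":-0.4}
  ]
}}

```text
clock: 24.7
position: [527.4, 176.9, 37.6]
orientation: [-0.039, 0.708, -0.038, -0.704]
force: [7.7, -1.1, 3.8]
gripper_width: 64.5
```

{"name": "send_rows", "arguments": {
  "moves": [
    {"linear":[-0.003,0,0.0012],"twist":0,"claw":-0.4},
    {"linear":[-0.006,0,0.003],"twist":0,"claw":-0.4},
    {"linear":[-0.009,0,0.005],"twist":0,"claw":-0.4}
  ]
}}

```text
clock: 25.0
position: [521.8, 177.5, 46.3]
orientation: [-0.039, 0.708, -0.038, -0.704]
force: [6.3, -1.0, 4.7]
gripper_width: 64.2
```

```bash
python3 edge.py w32
```

```text
t 25.0 pos [521.8 177.5  46.3] tool y [-0.108 -0.994 -0.001] z [-0.994  0.108 -0.005] x [ 0.005  0.    -1.   ] F [ 6.3 -1.   4.7] w 64.2 q6 [ 0.11  0.25  1.79 -0.    1.09  1.79]
rail frame 96.9 -6.5 yaw of tool y -1.6792
(-70, -58) 71 front-most [ 88.7 -69.1  77.2] zmax 79.4
  slope deg 35.9
(-20, 10) 2719 front-most [88.1 -6.6 77.1] zmax 81.3
  slope deg 33.1
(45, 62) 200 front-most [88.5 58.7 76.9] zmax 81.2
  slope deg 27.3
```

{"name": "send_rows", "arguments": {
  "moves": [
    {"linear":[-0.0025,0,0.002],"twist":0,"claw":-0.4},
    {"linear":[-0.005,0,0.0045],"twist":0,"claw":-0.4}
  ]
}}

```text
clock: 25.25
position: [517.7, 177.9, 51.5]
orientation: [-0.039, 0.708, -0.038, -0.704]
force: [7.0, -0.9, 5.8]
gripper_width: 64.0
```

{"name": "send_rows", "arguments": {
  "moves": [
    {"linear":[-0.0025,0,0.003],"twist":0,"claw":-0.4},
    {"linear":[-0.005,0,0.006],"twist":0,"claw":-0.4}
  ]
}}

```text
clock: 25.45
position: [512.6, 178.5, 57.2]
orientation: [-0.038, 0.709, -0.038, -0.703]
force: [8.3, -0.6, 6.7]
gripper_width: 64.4
```

```bash
python3 edge.py w33
```

```text
t 25.45 pos [512.6 178.5  57.2] tool y [-0.108 -0.994 -0.001] z [-0.994  0.108 -0.007] x [ 0.007  0.    -1.   ] F [ 8.3 -0.6  6.7] w 64.4 q6 [ 0.11  0.21  1.81 -0.    1.11  1.79]
rail frame 87.6 -6.5 yaw of tool y -1.6791
(-70, -58) 81 front-most [ 79.1 -69.2  87.6] zmax 89.5
  slope deg 19.9
(-20, 10) 2211 front-most [78.8 -5.4 87.9] zmax 92.0
  slope deg 43.5
(45, 62) 319 front-most [79.1 58.3 87.9] zmax 91.9
  slope deg 12.8
```

{"name": "send_rows", "arguments": {
  "moves": [
    {"linear":[-0.003,0,0.002],"twist":0,"claw":-0.4},
    {"linear":[-0.005,0,0.005],"twist":0,"claw":-0.4},
    {"linear":[-0.0065,0,0.008],"twist":0,"claw":-0.4}
  ]
}}

```text
clock: 25.8
position: [500.4, 179.4, 61.3]
orientation: [0.038, -0.706, 0.038, 0.707]
force: [2.2, 0.1, 2.2]
gripper_width: 64.3
```

{"name": "send_rows", "arguments": {
  "moves": [
    {"linear":[-0.002,0,0.0035],"twist":0,"claw":-0.4},
    {"linear":[-0.0035,0,0.007],"twist":0,"claw":-0.4},
    {"linear":[-0.005,0,0.0105],"twist":0,"claw":-0.4}
  ]
}}

```text
clock: 26.1
position: [489.9, 180.5, 66.2]
orientation: [0.038, -0.705, 0.038, 0.707]
force: [0.8, -0.5, 0.3]
gripper_width: 64.0
```

```bash
python3 edge.py w34
```

```text
t 26.1 pos [489.9 180.5  66.2] tool y [-0.108 -0.994  0.   ] z [-0.994  0.108  0.002] x [-0.002 -0.    -1.   ] F [ 0.8 -0.5  0.3] w 64.0 q6 [0.12 0.16 1.86 0.   1.13 1.8 ]
rail frame 64.8 -6.9 yaw of tool y -1.6789
(-70, -58) 23 front-most [ 57.3 -68.6  89.7] zmax 99.2
  slope deg 52.1
(-20, 10) 1388 front-most [56.6 -7.8 89.1] zmax 102.4
  slope deg 43.1
(45, 62) 179 front-most [56.7 56.8 90.1] zmax 102.1
  slope deg 40.3
```

{"name": "send_rows", "arguments": {
  "moves": [
    {"linear":[0,0,0.005],"twist":0,"claw":-0.4},
    {"linear":[0,0,0.01],"twist":0,"claw":-0.4},
    {"linear":[0,0,0.015],"twist":0,"claw":-0.4},
    {"linear":[0,0,0.02],"twist":0,"claw":-0.4},
    {"linear":[0,0,0.025],"twist":0,"claw":-0.4}
  ]
}}

```text
clock: 26.65
position: [472.2, 182.9, 71.4]
orientation: [-0.038, 0.711, -0.038, -0.701]
force: [6.5, -3.9, 19.0]
gripper_width: 64.1
```

```bash
python3 edge.py w35
```

```text
t 26.65 pos [472.2 182.9  71.4] tool y [-0.108 -0.994 -0.001] z [-0.994  0.108 -0.014] x [ 0.014 -0.    -1.   ] F [ 6.5 -3.9 19. ] w 64.1 q6 [ 0.13  0.1   1.91 -0.    1.12  1.81]
rail frame 47.0 -6.5 yaw of tool y -1.6787
(-70, -58) 54 front-most [ 39.9 -68.1  96.7] zmax 98.1
  slope deg 71.9
(-20, 10) 2125 front-most [39.3 -5.3 96.6] zmax 108.6
  slope deg 71.8
(45, 62) 233 front-most [39.6 57.4 96.7] zmax 108.0
  slope deg 65.7
```

{"name": "send_rows", "arguments": {
  "moves": [
    {"linear":[-0.003,0,-0.001],"twist":0,"claw":-0.4},
    {"linear":[-0.005,0,-0.001],"twist":0,"claw":-0.4}
  ]
}}

```text
clock: 26.9
position: [468.7, 183.1, 73.3]
orientation: [-0.038, 0.707, -0.038, -0.705]
force: [1.2, -0.7, 3.8]
gripper_width: 64.6
```

```bash
python3 edge.py w36
```

```text
t 26.9 pos [468.7 183.1  73.3] tool y [-0.108 -0.994 -0.001] z [-0.994  0.108 -0.004] x [ 0.004  0.    -1.   ] F [ 1.2 -0.7  3.8] w 64.6 q6 [ 0.13  0.1   1.91 -0.    1.13  1.81]
rail frame 43.5 -6.7 yaw of tool y -1.6791
(-70, -58) 65 front-most [ 36.1 -67.8  97.6] zmax 98.5
  slope deg 77.1
(-20, 10) 2244 front-most [35.8 -5.5 97.3] zmax 109.5
  slope deg 72.0
(45, 62) 280 front-most [36.  56.4 97.8] zmax 109.2
  slope deg 76.0
```

View pics/w36.png

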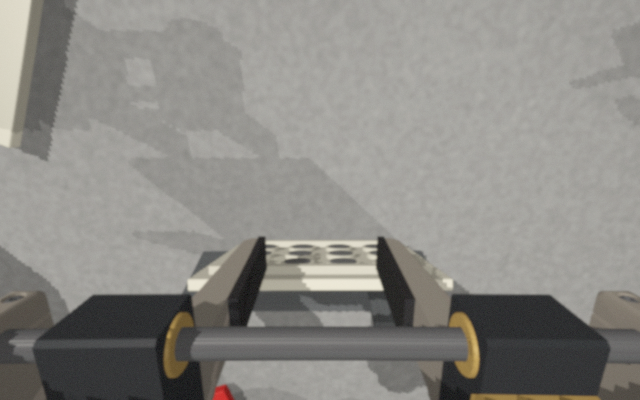

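{"name": "send_rows", "arguments": {
  "moves": [
    {"linear":[-0.002,0,0.004],"twist":0,"claw":-0.4},
    {"linear":[-0.004,0,0.008],"twist":0,"claw":-0.4},
    {"linear":[-0.005,0,0.012],"twist":0,"claw":-0.4},
    {"linear":[-0.006,0,0.016],"twist":0,"claw":-0.4}
  ]
}}

```text
clock: 27.35
position: [450.0, 184.9, 77.1]
orientation: [0.038, -0.705, 0.038, 0.707]
force: [-0.3, 0.0, 0.8]
gripper_width: 64.0
```

```bash
python3 edge.py w37
```

```text
t 27.35 pos [450.  184.9  77.1] tool y [-0.108 -0.994  0.   ] z [-0.994  0.108  0.002] x [-0.002  0.    -1.   ] F [-0.3  0.   0.8] w 64.0 q6 [0.14 0.05 1.95 0.   1.14 1.82]
rail frame 24.7 -6.9 yaw of tool y -1.6789
(-70, -58) 547 front-most [ 17.5 -68.1  98. ] zmax 101.5
  slope deg 83.2
(-20, 10) 3089 front-most [17.3 -5.1 99.5] zmax 111.4
  slope deg -11.6
(45, 62) 897 front-most [17.4 55.7 97.9] zmax 111.0
  slope deg 79.5
```

{"name": "send_rows", "arguments": {
  "moves": [
    {"linear":[-0.001,0,0.004],"twist":0,"claw":-0.4},
    {"linear":[-0.001,0,0.008],"twist":0,"claw":-0.4},
    {"linear":[-0.001,0,0.012],"twist":0,"claw":-0.4},
    {"linear":[-0.001,0,0.016],"twist":0,"claw":-0.4},
    {"linear":[-0.001,0,0.02],"twist":0,"claw":-0.4}
  ]
}}

```text
clock: 27.9
position: [430.9, 187.0, 78.5]
orientation: [0.038, -0.706, 0.038, 0.706]
force: [-0.2, 0.4, 1.0]
gripper_width: 64.1
```

```bash
python3 edge.py w38
```

```text
t 27.9 pos [430.9 187.   78.5] tool y [-0.108 -0.994  0.   ] z [-0.994  0.108  0.   ] x [-0. -0. -1.] F [-0.2  0.4  1. ] w 64.1 q6 [ 0.15  0.    1.99 -0.    1.14  1.83]
rail frame 5.4 -6.9 yaw of tool y -1.679
(-70, -58) 1015 front-most [ 12.3 -63.8  14.3] zmax 102.4
  slope deg -79.7
(-20, 10) 3911 front-most [12.  -5.1 15.8] zmax 110.7
  slope deg -78.5
(45, 62) 1453 front-most [11.8 54.5 16.7] zmax 109.9
  slope deg -79.3
```

{"name": "send_rows", "arguments": {
  "moves": [
    {"linear":[0,0,0.003],"twist":0,"claw":-0.4},
    {"linear":[0,0,0.005],"twist":0,"claw":-0.4}
  ]
}}

```text
clock: 28.15
position: [426.2, 187.6, 78.6]
orientation: [0.038, -0.706, 0.038, 0.706]
force: [-0.1, 0.1, -0.3]
gripper_width: 64.0
```

{"name": "send_rows", "arguments": {
  "moves": [
    {"linear":[-0.001,0,-0.015],"twist":0,"claw":-0.4},
    {"linear":[-0.001,0,-0.04],"twist":0,"claw":-0.4},
    {"linear":[-0.02,0,-0.05],"twist":0,"claw":-0.4},
    {"linear":[-0.06,0,-0.05],"twist":0,"claw":-1},
    {"linear":[-0.09,0,-0.05],"twist":0,"claw":-1}
  ]
}}

```text
clock: 28.65
position: [476.6, 182.1, 170.3]
orientation: [-0.038, 0.706, -0.038, -0.706]
force: [0.6, 0.2, 0.8]
gripper_width: 78.3
```

```bash
python3 edge.py w39; python3 look.py s39
```

```text
t 28.65 pos [476.6 182.1 170.3] tool y [-0.108 -0.994 -0.   ] z [-0.994  0.108 -0.001] x [ 0.001  0.    -1.   ] F [0.6 0.2 0.8] w 78.3 q6 [0.13 0.01 1.8  0.   1.34 1.81]
rail frame 51.5 -6.8 yaw of tool y -1.6794
(-70, -58) 863 front-most [ 10.7 -65.   16.7] zmax 108.4
  slope deg -72.5
(-20, 10) 2106 front-most [10.9 -4.3 16.7] zmax 108.6
  slope deg -73.1
(45, 62) 1034 front-most [10.8 53.9 16.3] zmax 108.8
  slope deg -72.3
t 28.7 pos [479.8 182.6 175.9] tool y [-0.108 -0.994 -0.002] z [-0.994  0.108 -0.01 ] x [ 0.01   0.001 -1.   ] F [2.7 0.1 3.9] w 82.0 q6 [0.13 0.   1.79 0.   1.34 1.81]
rail frame 54.6 -5.9 yaw of tool y -1.6791
```

View pics/s39.png

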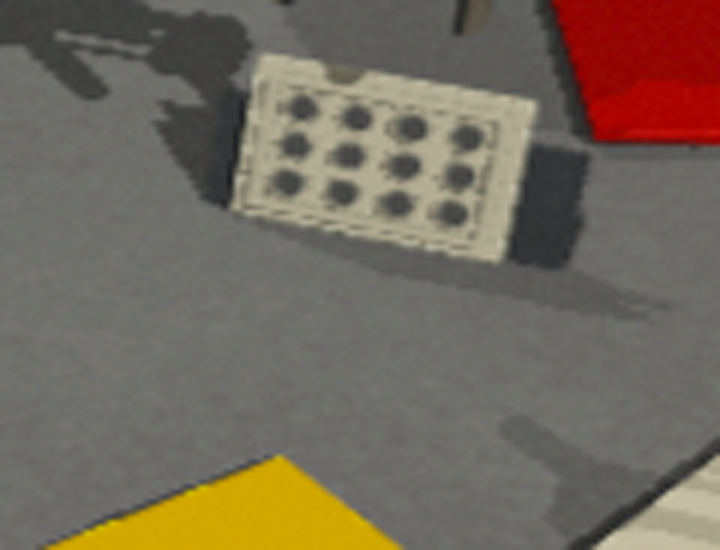

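View pics/w39.png

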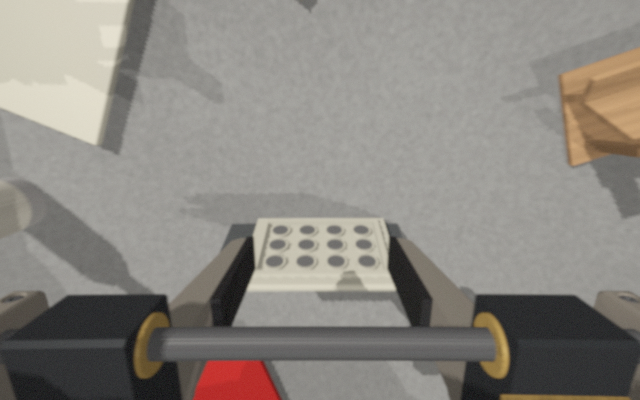

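The tile now stands leaning on the rail with its ringed face outward. Next I turn the jaws across its thickness and straddle the top.

{"name": "send_rows", "arguments": {
  "moves": [
    {"linear":[0,0,0.01],"twist":-0.15,"claw":-0.3},
    {"linear":[0,0,0.03],"twist":-0.3,"claw":-0.3},
    {"linear":[0,0,0.05],"twist":-0.45,"claw":-0.3},
    {"linear":[0,0,0.067],"twist":-0.6,"claw":-0.3},
    {"linear":[0,0,0.067],"twist":-0.75,"claw":-0.3},
    {"linear":[0,0,0.067],"twist":-0.9,"claw":-0.3},
    {"linear":[0,0,0.067],"twist":-1.05,"claw":-0.3},
    {"linear":[0,0,0.067],"twist":-1.2,"claw":-0.3}
  ]
}}

```text
clock: 29.55
position: [408.7, 189.3, 167.4]
orientation: [-0.369, -0.603, -0.369, 0.604]
force: [-0.4, 0.6, -1.2]
gripper_width: 59.8
```

{"name": "send_rows", "arguments": {
  "moves": [
    {"linear":[0,0,0],"twist":-0.15,"claw":-0.3},
    {"linear":[0,0,0],"twist":-0.3,"claw":-0.3},
    {"linear":[0,0,0],"twist":-0.371,"claw":-0.3},
    {"linear":[0,0,0],"twist":-0.371,"claw":-0.3}
  ]
}}

```text
clock: 29.95
position: [408.8, 189.3, 167.6]
orientation: [-0.472, -0.526, -0.473, 0.527]
force: [-0.3, 0.7, -0.3]
gripper_width: 59.4
```

```bash
python3 tip.py w40
```

```text
t 29.95 pos [408.8 189.3 167.6] tool y [ 0.994 -0.108 -0.002] z [-0.108 -0.994  0.   ] x [-0.002 -0.    -1.   ] F [-0.3  0.7 -0.3] w 59.4 q6 [ 0.16 -0.15  1.96 -0.    1.34  0.27]
rail frame -16.7 -7.0 yaw of tool y -0.1079
[[  -0.     -0.28    0.96 -194.75]
 [   1.      0.      0.      1.29]
 [  -0.      0.96    0.28  -79.53]
 [   0.      0.      0.      1.  ]]
-1 2368 tip max x [-24.  -24.  -24.  -24.1 -24.2 -24.3] y -37.5 -28.6 z -10.1 9.8
1 2379 tip max x [-24.2 -24.4 -24.4 -24.6 -24.6 -24.7] y 30.9 39.9 z -10.0 9.9
```

View pics/w40.png

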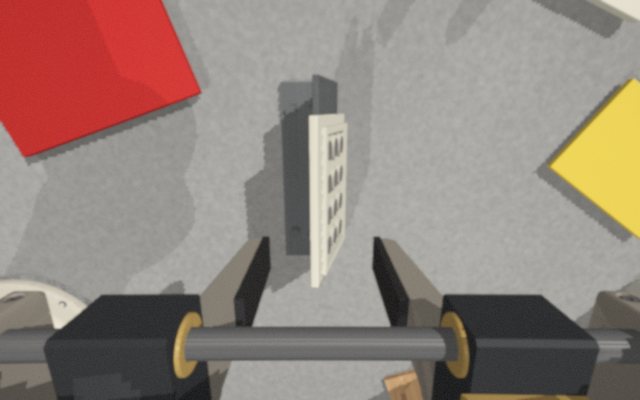

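{"name": "send_rows", "arguments": {
  "moves": [
    {"linear":[0.04,0,0],"twist":0,"claw":-0.3},
    {"linear":[0.07,0,0],"twist":0,"claw":-0.3},
    {"linear":[0.085,0,0],"twist":0,"claw":-0.3},
    {"linear":[0.097,0,0],"twist":0,"claw":-0.3},
    {"linear":[0.107,0,0],"twist":0,"claw":-0.3},
    {"linear":[0.107,0,0],"twist":0,"claw":-0.3}
  ]
}}

```text
clock: 30.6
position: [408.7, 189.2, 60.6]
orientation: [-0.472, -0.526, -0.473, 0.527]
force: [-0.7, -0.3, -0.5]
gripper_width: 59.9
```

```bash
python3 look.py s41; python3 tip.py w41
```

```text
t 30.6 pos [408.7 189.2  60.6] tool y [ 0.994 -0.108 -0.002] z [-0.108 -0.994  0.001] x [-0.002 -0.    -1.   ] F [-0.7 -0.3 -0.5] w 59.9 q6 [ 0.16 -0.02  2.06 -0.    1.1   0.27]
rail frame -16.8 -7.0 yaw of tool y -0.1086
t 30.65 pos [409.4 189.4  61.5] tool y [ 0.994 -0.108 -0.   ] z [-0.108 -0.994  0.   ] x [-0. -0. -1.] F [0.8 0.5 0.6] w 59.7 q6 [ 0.16 -0.02  2.06  0.    1.11  0.27]
rail frame -16.1 -6.8 yaw of tool y -0.1084
[[  -0.     -0.28    0.96 -194.75]
 [   1.      0.      0.      1.29]
 [  -0.      0.96    0.28  -79.53]
 [   0.      0.      0.      1.  ]]
-1 3581 tip max x [-23.5 -23.7 -24.2 -24.2 -24.6 -24.7] y -36.9 -28.5 z -10.1 9.5
1 3954 tip max x [24.9 24.8 24.7 24.7 24.6 24.6] y 16.1 20.0 z -12.2 19.0
```

View pics/w41.png

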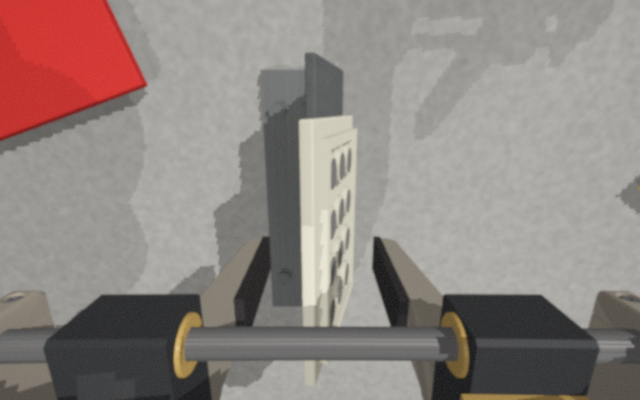

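View pics/s41.png

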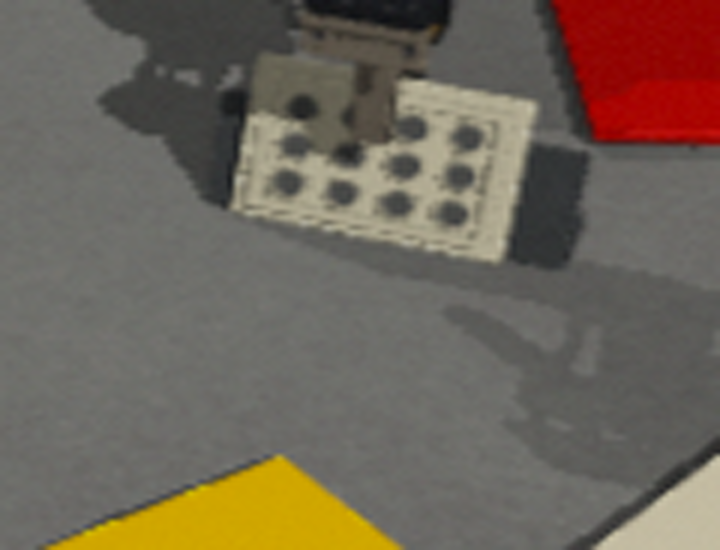

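{"name": "send_rows", "arguments": {
  "moves": [
    {"linear":[0,-0.001,0],"twist":0,"claw":0.46},
    {"linear":[0,-0.001,0],"twist":0,"claw":0.46},
    {"linear":[0,-0.001,0],"twist":0,"claw":0.46},
    {"linear":[0,-0.001,0],"twist":0,"claw":0.46}
  ],
  "squeeze": 15
}}

```text
clock: 31.1
position: [408.7, 189.5, 61.9]
orientation: [0.472, 0.526, 0.472, -0.526]
force: [-0.6, -0.0, -0.9]
gripper_width: 29.8
```

{"name": "send_rows", "arguments": {
  "moves": [
    {"linear":[0,0.004,0],"twist":0,"claw":0.46},
    {"linear":[0,0.008,0],"twist":0,"claw":0.46},
    {"linear":[0,0.012,0],"twist":0,"claw":0.46},
    {"linear":[0,0.016,0],"twist":0,"claw":0.46},
    {"linear":[0,0.02,0],"twist":0,"claw":0.46}
  ]
}}

```text
clock: 31.6
position: [428.8, 187.2, 61.6]
orientation: [-0.472, -0.526, -0.472, 0.526]
force: [0.7, 0.1, 0.2]
gripper_width: 24.9
```

```bash
python3 look.py s42; python3 tip.py w42
```

```text
t 31.6 pos [428.8 187.2  61.6] tool y [ 0.994 -0.108 -0.   ] z [-0.108 -0.994  0.   ] x [-0. -0. -1.] F [0.7 0.1 0.2] w 24.9 q6 [ 0.15  0.03  2.01 -0.    1.1   0.26]
rail frame 3.4 -6.8 yaw of tool y -0.1081
t 31.65 pos [429.4 187.2  61.7] tool y [ 0.994 -0.108  0.001] z [-0.108 -0.994 -0.   ] x [ 0.001 -0.    -1.   ] F [-0. -0.  0.] w 24.8 q6 [ 0.15  0.03  2.01 -0.    1.1   0.26]
rail frame 4.0 -6.8 yaw of tool y -0.1083
[[  -0.     -0.28    0.96 -194.75]
 [   1.      0.      0.      1.29]
 [  -0.      0.96    0.28  -79.53]
 [   0.      0.      0.      1.  ]]
-1 3394 tip max x [21.  21.  20.3 20.1 20.1 20.1] y -18.8 -15.4 z -19.9 7.7
1 2443 tip max x [24.7 24.6 24.3 24.2 24.1 24.1] y 4.4 6.0 z -19.6 19.3
```

View pics/w42.png

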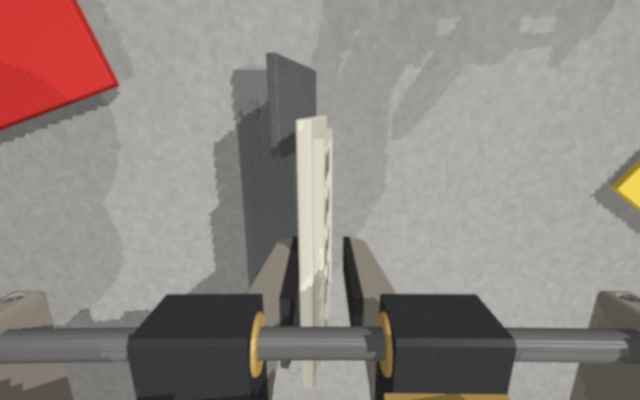

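{"name": "send_rows", "arguments": {
  "moves": [
    {"linear":[0,0.004,0],"twist":0,"claw":0.46},
    {"linear":[0,0.007,0],"twist":0,"claw":0.46},
    {"linear":[0,0.006,0],"twist":0,"claw":0.6},
    {"linear":[0,0.004,0],"twist":0,"claw":0.8},
    {"linear":[0,0.003,0],"twist":0,"claw":1},
    {"linear":[0,0.003,0],"twist":0,"claw":1},
    {"linear":[0,0.003,0],"twist":0,"claw":1}
  ],
  "squeeze": 20
}}

```text
clock: 32.4
position: [431.4, 187.0, 61.6]
orientation: [0.472, 0.526, 0.472, -0.526]
force: [1.0, -0.2, -1.7]
gripper_width: 11.5
```

```bash
python3 look.py s43; python3 tip.py w43
```

```text
t 32.4 pos [431.4 187.   61.6] tool y [ 0.994 -0.108  0.   ] z [-0.108 -0.994 -0.   ] x [ 0. -0. -1.] F [ 1.  -0.2 -1.7] w 11.5 q6 [ 0.15  0.03  2.   -0.    1.1   0.26]
rail frame 6.0 -6.8 yaw of tool y -0.1079
t 32.45 pos [431.5 187.   61.6] tool y [ 0.994 -0.108  0.   ] z [-0.108 -0.994 -0.   ] x [ 0.  0. -1.] F [ 1.1 -0.6 -0.9] w 11.6 q6 [ 0.15  0.03  2.   -0.    1.1   0.26]
rail frame 6.0 -6.8 yaw of tool y -0.108
[[  -0.     -0.28    0.96 -194.75]
 [   1.      0.      0.      1.29]
 [  -0.      0.96    0.28  -79.53]
 [   0.      0.      0.      1.  ]]
-1 2699 tip max x [25.  25.  24.9 24.9 24.9 24.7] y -14.0 -13.2 z -18.7 10.5
1 2558 tip max x [-23.6 -23.9 -24.2 -25.  -25.  -25.1] y 7.7 16.9 z -10.6 -8.6
```

View pics/w43.png

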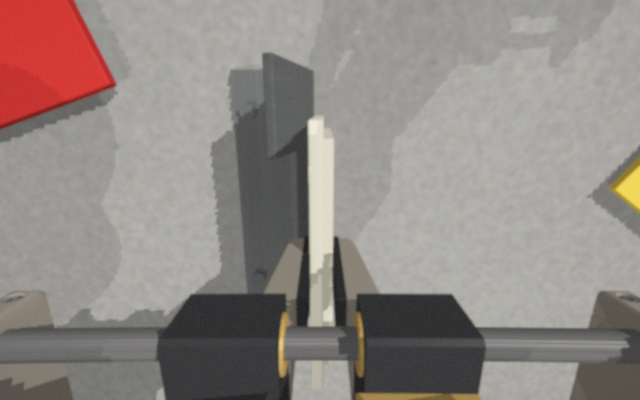

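View pics/s43.png

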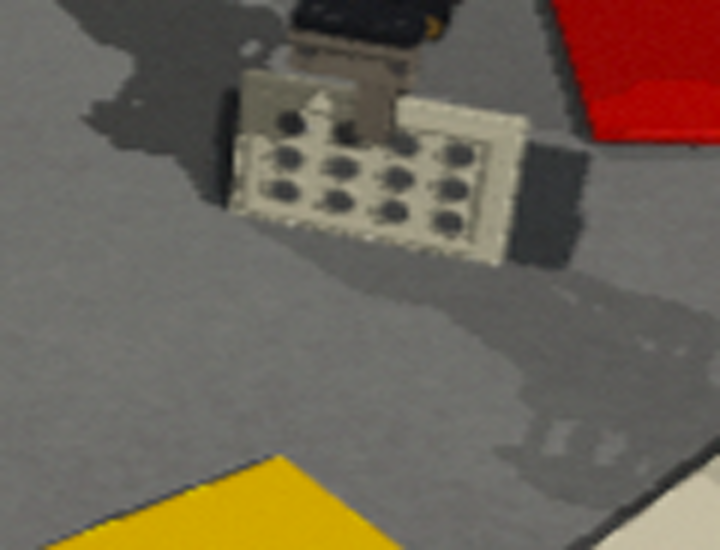

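{"name": "send_rows", "arguments": {
  "moves": [
    {"linear":[-0.01,0.0,0],"twist":0,"claw":1},
    {"linear":[-0.03,0.005,0],"twist":0,"claw":1},
    {"linear":[-0.06,0.01,0],"twist":0,"claw":1},
    {"linear":[-0.09,0.01,0],"twist":0,"claw":1},
    {"linear":[-0.12,0.02,0.01],"twist":0,"claw":1},
    {"linear":[-0.13,0.035,0.03],"twist":-0.05,"claw":1},
    {"linear":[-0.13,0.05,0.06],"twist":-0.1,"claw":1},
    {"linear":[-0.13,0.065,0.095],"twist":-0.15,"claw":1}
  ],
  "squeeze": 30
}}

```text
clock: 33.3
position: [485.7, 85.2, 192.6]
orientation: [0.511, 0.489, 0.511, -0.488]
force: [0.2, 0.7, -2.1]
gripper_width: 11.5
```

```bash
python3 - <<'E'
from h import *
fx,fy=ax(SY); T=LIP+8*fx; T[2]=192; rep(T); print("dyaw need twist",-(SY-np.arctan2(pose()[0][1,1],pose()[0][0,1])))
im,d=bot.camera("scene"); cv2.imwrite("pics/s44.png",im)
E
```

```text
t 33.3 pos [485.7  85.2 192.6] tool y [0.999 0.046 0.   ] z [ 0.046 -0.999 -0.001] x [ 0.     0.001 -1.   ] F [ 0.2  0.7 -2.1] w 11.5 q6 [-0.07 -0.06  1.82  0.    1.38 -0.12]
rail frame 70.9 -102.2 yaw of tool y 0.0457
tool shift mm [  0.5  62.2 253.3]
dyaw need twist -0.1663081103960601
```

View pics/s44.png

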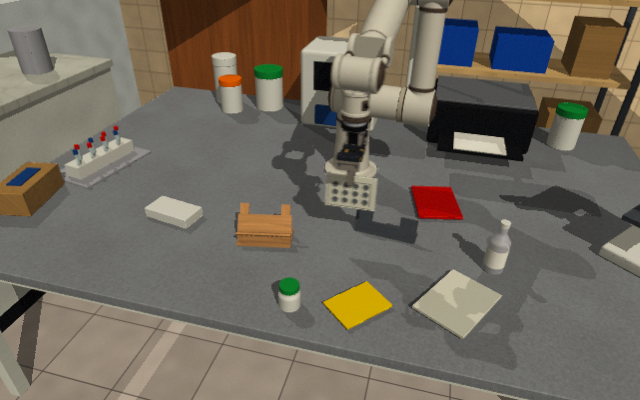

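{"name": "send_rows", "arguments": {
  "moves": [
    {"linear":[0,0.01,0.04],"twist":-0.04,"claw":1},
    {"linear":[0,0.02,0.08],"twist":-0.08,"claw":1},
    {"linear":[0,0.03,0.12],"twist":-0.12,"claw":1},
    {"linear":[0,0.04,0.16],"twist":-0.166,"claw":1},
    {"linear":[0,0.05,0.2],"twist":-0.166,"claw":1},
    {"linear":[0,0.062,0.23],"twist":-0.166,"claw":1},
    {"linear":[0,0.062,0.253],"twist":-0.166,"claw":1},
    {"linear":[0,0.062,0.253],"twist":-0.166,"claw":1}
  ]
}}

```text
clock: 34.15
position: [557.8, -166.9, 191.5]
orientation: [0.548, 0.446, 0.549, -0.447]
force: [0.1, 0.0, -2.4]
gripper_width: 11.4
```

```bash
cat > st.py <<'E'
from h import *
import sys
fx,fy=ax(SY)
def sf(X): X=X-np.r_[LIP[:2],0]; return np.stack([X@fx,X@fy,X[...,2]],-1)
R,p=pose(); rep(); print("stand frame tcp",sf(p).round(1),"yaw err",(np.arctan2(R[1,1],R[0,1])-SY).round(4))
from h import *
for n in ["scene","wrist"]:
    s=bot.read_state(); im,d=bot.camera(n); W=sf(cloud(n,d,s))
    if n=="scene": cv2.imwrite(f"pics/{sys.argv[1]}_s.png",cv2.resize(im[150:280,190:340],None,fx=5,fy=4.5,interpolation=2))
    else: cv2.imwrite(f"pics/{sys.argv[1]}_w.png",im)
    hsv=cv2.cvtColor(im,cv2.COLOR_BGR2HSV)
    m=(abs(W[...,0])<90)&(abs(W[...,1])<110)&(W[...,2]>25)&(W[...,2]<260)&(hsv[...,1]<50)&(hsv[...,2]>125)
    P=W[m]
    if len(P)>30:
        print(n,len(P),"min",np.percentile(P,1,axis=0).round(1),"max",np.percentile(P,99,axis=0).round(1))
        if n=="scene":
            for a,b in [(-75,-60),(40,70)]:
                q=P[(P[:,1]>a)&(P[:,1]<b)]
                if len(q)>8: c=np.polyfit(q[:,2],q[:,0],1); print("  strip",a,b,"dx/dz",c[0].round(3),"x at z=60",np.polyval(c,60).round(1),"z",q[:,2].min().round(),q[:,2].max().round())
    m=(abs(W[...,0])<90)&(abs(W[...,1])<110)&(W[...,2]>5)&(W[...,2]<130)&(hsv[...,1]>80); P=W[m]
    if n=="scene" and len(P): print("stand ext",np.percentile(P,1,axis=0).round(1),np.percentile(P,99,axis=0).round(1))
E
python3 st.py p1
```

```text
t 34.15 pos [ 557.8 -166.9  191.5] tool y [ 0.979  0.203 -0.001] z [ 0.203 -0.979 -0.   ] x [-0.001  0.    -1.   ] F [ 0.1  0.  -2.4] w 11.4 q6 [-0.5   0.18  1.57 -0.    1.39 -0.7 ]
rail frame 169.8 -345.0 yaw of tool y 0.2044
stand frame tcp [  6.   -1.5 191.5] yaw err -0.0076
scene 1077 min [  2.1 -75.6 130.8] max [ 15.5  72.1 241. ]
  strip -75 -60 dx/dz 0.03 x at z=60 5.0 z 130.0 230.0
  strip 40 70 dx/dz -0.007 x at z=60 10.0 z 132.0 243.0
stand ext [-46.2 -84.1   5.4] [31.5 83.4 96.9]
wrist 5227 min [  1.8 -70.9  46.4] max [ 26.2  75.3 243.7]
```

View pics/p1_s.png

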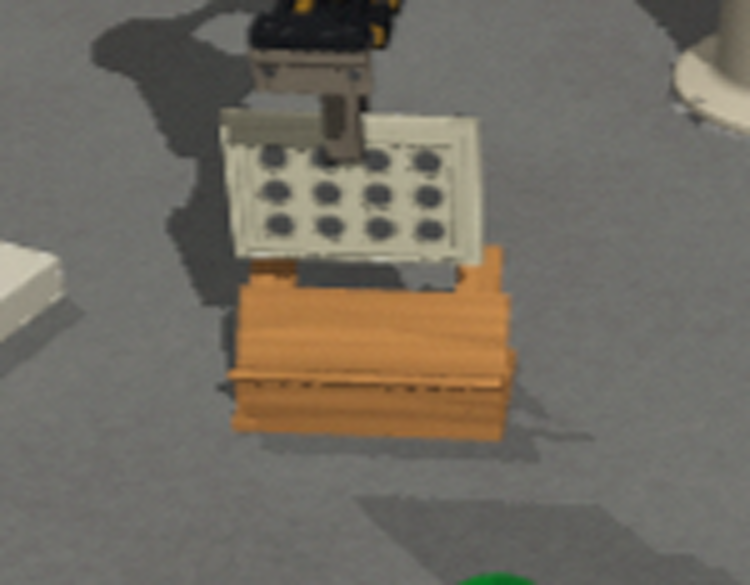

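View pics/p1_w.png

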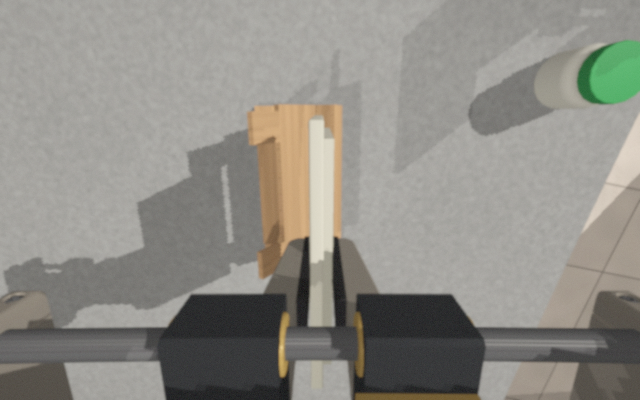

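{"name": "send_rows", "arguments": {
  "moves": [
    {"linear":[0.02,0.003,-0.001],"twist":-0.005,"claw":1},
    {"linear":[0.045,0.003,-0.001],"twist":-0.005,"claw":1},
    {"linear":[0.065,0.003,-0.001],"twist":-0.005,"claw":1},
    {"linear":[0.078,0.003,-0.001],"twist":-0.005,"claw":1},
    {"linear":[0.085,0.003,-0.001],"twist":-0.005,"claw":1},
    {"linear":[0.085,0.003,-0.001],"twist":-0.005,"claw":1}
  ]
}}

```text
clock: 34.85
position: [560.6, -162.2, 106.1]
orientation: [0.55, 0.444, 0.551, -0.444]
force: [-0.0, 0.5, -1.4]
gripper_width: 11.8
```

```bash
python3 st.py p2
```

```text
t 34.85 pos [ 560.6 -162.2  106.1] tool y [ 0.977  0.212 -0.001] z [ 0.212 -0.977 -0.001] x [-0.001  0.001 -1.   ] F [-0.   0.5 -1.4] w 11.8 q6 [-0.49  0.26  1.65  0.    1.23 -0.7 ]
rail frame 172.0 -340.0 yaw of tool y 0.2136
stand frame tcp [  9.7   2.6 106.1] yaw err 0.0016
scene 950 min [  4.9 -69.6  47.7] max [ 19.4  76.  155. ]
  strip -75 -60 dx/dz -0.008 x at z=60 13.2 z 47.0 146.0
  strip 40 70 dx/dz -0.024 x at z=60 13.3 z 47.0 156.0
stand ext [-49.7 -84.9   5.1] [33.  84.  98.8]
wrist 8426 min [-69.7 -66.6  93.3] max [ 76.7  76.  237.8]
```

View pics/p2_s.png

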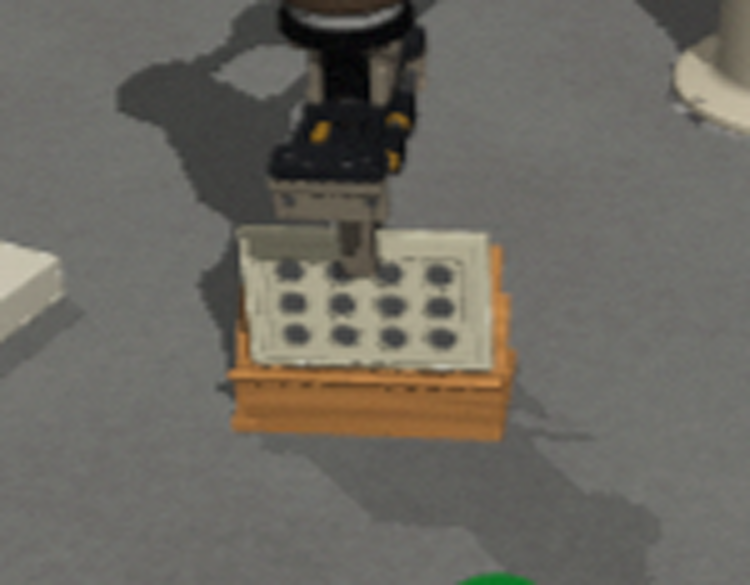

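{"name": "send_rows", "arguments": {
  "moves": [
    {"linear":[0.002,-0.001,0.003],"twist":0,"claw":1},
    {"linear":[0.004,-0.001,0.003],"twist":0,"claw":1},
    {"linear":[0.005,-0.001,0.003],"twist":0,"claw":1}
  ]
}}

```text
clock: 35.25
position: [560.8, -166.4, 101.8]
orientation: [0.55, 0.444, 0.55, -0.444]
force: [0.4, -0.3, -2.4]
gripper_width: 11.7
```

{"name": "send_rows", "arguments": {
  "moves": [
    {"linear":[0.001,0,0],"twist":0,"claw":1}
  ]
}}

```text
clock: 35.35
position: [560.7, -166.3, 100.6]
orientation: [0.55, 0.444, 0.55, -0.444]
force: [0.8, -0.6, -2.9]
gripper_width: 11.6
```

{"name": "send_rows", "arguments": {
  "moves": [
    {"linear":[0.001,0,0],"twist":0,"claw":1}
  ]
}}

```text
clock: 35.45
position: [560.9, -166.2, 100.0]
orientation: [0.55, 0.444, 0.55, -0.444]
force: [-0.6, 0.4, 4.0]
gripper_width: 11.4
```

The foot touched the lip at the predicted height. Now I open slightly and let the front finger lean the tile back onto the rest.

{"name": "send_rows", "arguments": {
  "moves": [
    {"linear":[0,-0.002,0],"twist":0,"claw":0.55},
    {"linear":[0,-0.005,0],"twist":0,"claw":0.35},
    {"linear":[0,-0.008,0],"twist":0,"claw":0.35},
    {"linear":[0,-0.01,0],"twist":0,"claw":0.25}
  ]
}}

```text
clock: 35.85
position: [550.6, -168.4, 99.7]
orientation: [0.55, 0.444, 0.55, -0.444]
force: [-0.7, -0.3, -0.1]
gripper_width: 34.0
```

```bash
python3 st.py p3
```

```text
t 35.85 pos [ 550.6 -168.4   99.7] tool y [ 0.977  0.211 -0.   ] z [ 0.211 -0.977  0.   ] x [-0. -0. -1.] F [-0.7 -0.3 -0.1] w 34.0 q6 [-0.51  0.25  1.68 -0.    1.21 -0.72]
rail frame 162.8 -347.3 yaw of tool y 0.2129
stand frame tcp [-1.3 -1.5 99.7] yaw err 0.0009
scene 1040 min [-13.9 -72.9  39.8] max [ 14.8  71.6 146.3]
  strip -75 -60 dx/dz -0.179 x at z=60 7.3 z 35.0 119.0
  strip 40 70 dx/dz -0.206 x at z=60 7.9 z 41.0 150.0
stand ext [-49.7 -85.    5.2] [ 33.4  84.  100.7]
wrist 13589 min [-80.2 -69.5  48.1] max [ 64.7  73.  229.9]
```

View pics/p3_w.png

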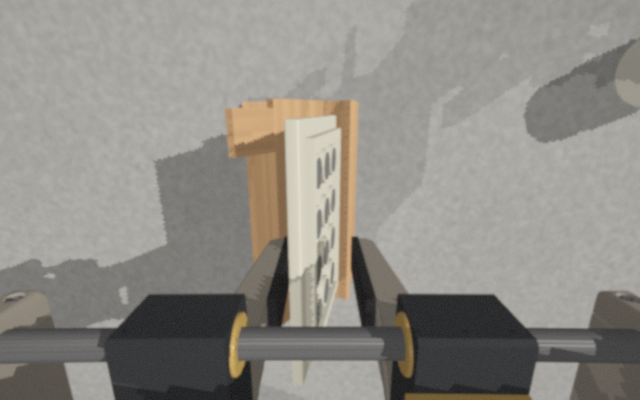

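View pics/p3_s.png

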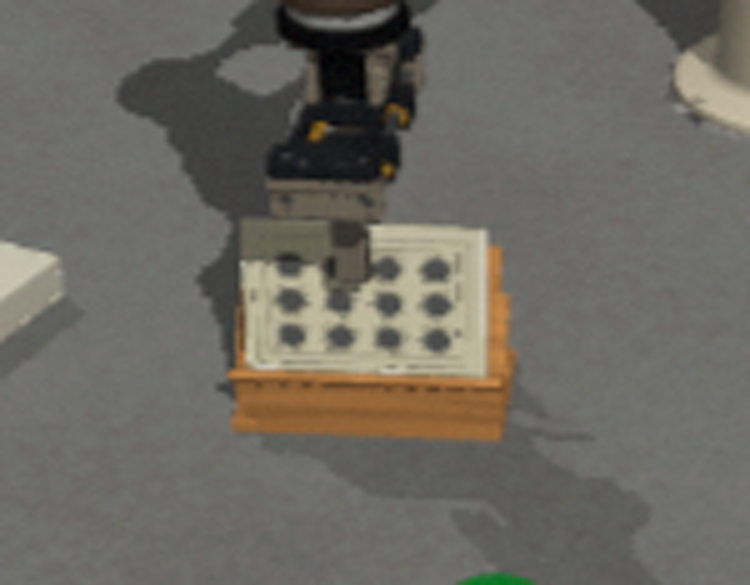

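{"name": "send_rows", "arguments": {
  "moves": [
    {"linear":[0,-0.006,0],"twist":0,"claw":0.2},
    {"linear":[0,-0.012,0],"twist":0,"claw":0.15},
    {"linear":[0,-0.017,0],"twist":0,"claw":0.15},
    {"linear":[0,-0.022,0],"twist":0,"claw":0.15},
    {"linear":[0,-0.027,0],"twist":0,"claw":0.15},
    {"linear":[0,-0.032,0],"twist":0,"claw":0.15}
  ]
}}

```text
clock: 36.55
position: [519.2, -175.1, 99.6]
orientation: [0.55, 0.444, 0.55, -0.444]
force: [-0.5, -0.2, -1.1]
gripper_width: 39.1
```

```bash
python3 st.py p4
```

```text
t 36.55 pos [ 519.2 -175.1   99.6] tool y [ 0.977  0.211 -0.   ] z [ 0.211 -0.977 -0.   ] x [-0.  0. -1.] F [-0.5 -0.2 -1.1] w 39.1 q6 [-0.55  0.18  1.76 -0.    1.2  -0.76]
rail frame 132.2 -357.4 yaw of tool y 0.213
stand frame tcp [-33.5  -1.4  99.6] yaw err 0.001
scene 1257 min [-48.  -74.3  39.6] max [ 10.9  70.8 131.8]
  strip -75 -60 dx/dz -0.565 x at z=60 -2.4 z 38.0 120.0
  strip 40 70 dx/dz -0.586 x at z=60 -2.1 z 40.0 134.0
stand ext [-48.7 -85.1   5.2] [33.2 84.  92.6]
wrist 17677 min [-51.5 -63.   49.8] max [ 29.   73.2 229.6]
```

View pics/p4_w.png

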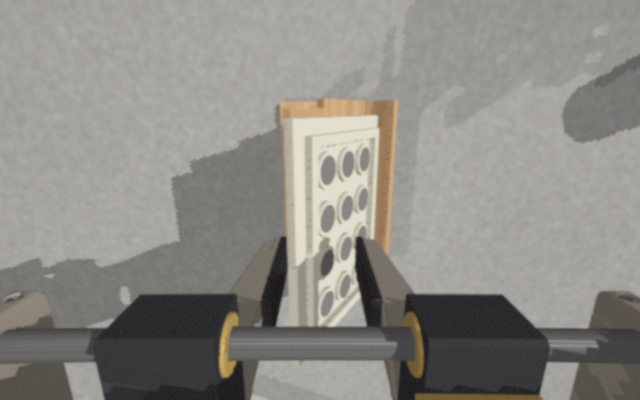

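{"name": "send_rows", "arguments": {
  "moves": [
    {"linear":[0,-0.005,0],"twist":0,"claw":0.15},
    {"linear":[0,-0.01,0],"twist":0,"claw":0.15},
    {"linear":[0,-0.015,0],"twist":0,"claw":0.15},
    {"linear":[0,-0.02,0],"twist":0,"claw":0.1},
    {"linear":[0,-0.025,0],"twist":0,"claw":0.1}
  ]
}}

```text
clock: 37.15
position: [494.9, -180.4, 99.7]
orientation: [0.55, 0.444, 0.55, -0.444]
force: [-0.2, 0.4, 0.3]
gripper_width: 41.5
```

```bash
python3 st.py p5
```

```text
t 37.15 pos [ 494.9 -180.4   99.7] tool y [0.977 0.211 0.   ] z [ 0.211 -0.977  0.   ] x [ 0. -0. -1.] F [-0.2  0.4  0.3] w 41.5 q6 [-0.58  0.12  1.82  0.    1.19 -0.79]
rail frame 108.7 -365.3 yaw of tool y 0.213
stand frame tcp [-58.3  -1.5  99.7] yaw err 0.001
scene 1368 min [-57.6 -73.9  39.4] max [ 10.3  71.5 125.7]
  strip -75 -60 dx/dz -0.735 x at z=60 -4.2 z 40.0 127.0
  strip 40 70 dx/dz -0.723 x at z=60 -5.5 z 39.0 127.0
stand ext [-51.3 -85.1   5.1] [32.7 83.7 99.5]
wrist 16289 min [-67.2 -60.6  49.7] max [  9.1  73.4 229.7]
```

View pics/p5_w.png

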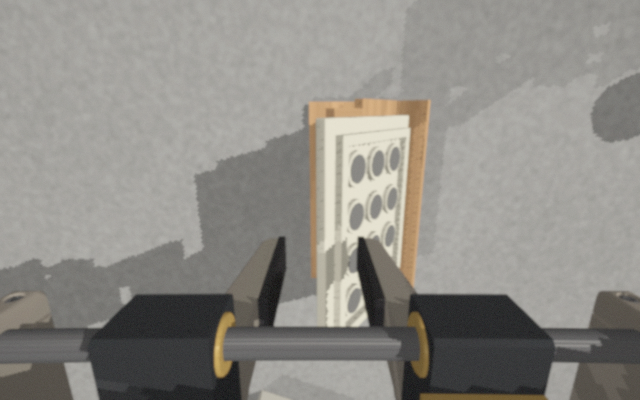

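View pics/p5_s.png

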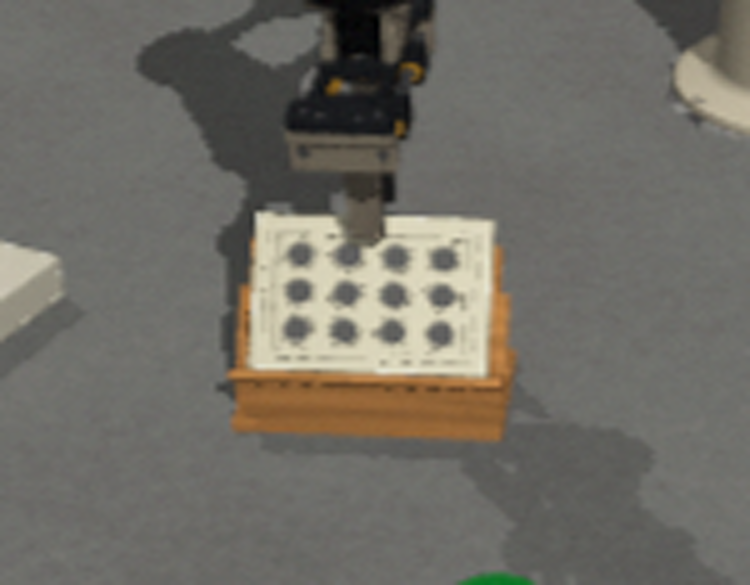

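{"name": "send_rows", "arguments": {
  "moves": [
    {"linear":[-0.01,0.001,0],"twist":0,"claw":0.1},
    {"linear":[-0.03,0.001,0],"twist":0,"claw":0.1},
    {"linear":[-0.06,0.001,0],"twist":0,"claw":0.1},
    {"linear":[-0.1,0,0],"twist":0,"claw":0.1},
    {"linear":[-0.13,0,-0.05],"twist":0,"claw":0.1},
    {"linear":[-0.13,0,-0.1],"twist":0,"claw":0.1},
    {"linear":[-0.13,0,-0.15],"twist":0,"claw":0.1},
    {"linear":[-0.13,0,-0.15],"twist":0,"claw":0.1}
  ]
}}

```text
clock: 38.05
position: [463.1, -29.8, 231.1]
orientation: [0.552, 0.443, 0.551, -0.442]
force: [0.3, 0.1, -0.0]
gripper_width: 41.3
```

```bash
cat > fin.py <<'E'
from h import *
import sys
fx,fy=ax(SY); rep()
up=-.565*fx+.825*np.array([0,0,1]); out=.825*fx+.565*np.array([0,0,1])
for n in ["scene","top"]:
    im,d=bot.camera(n); W=cloud(n,d); cv2.imwrite(f"pics/{sys.argv[1]}_{n}.png",im)
    X=W-LIP; q=np.stack([X@up,X@fy,X@out],-1); hsv=cv2.cvtColor(im,cv2.COLOR_BGR2HSV)
    m=(abs(q[...,0]-55)<75)&(abs(q[...,1])<100)&(abs(q[...,2]-8)<20)&(hsv[...,1]<60)&(hsv[...,2]>110); P=q[m]
    print(n,len(P),"up",np.percentile(P[:,0],[0.5,99.5]).round(1),"lat",np.percentile(P[:,1],[0.5,99.5]).round(1),"out med",np.median(P[:,2]).round(1))
    c=np.linalg.lstsq(np.c_[P[:,:2],np.ones(len(P))],P[:,2],rcond=None)[0]; print("  tilt err (per up, per lat), out@0",c.round(3))
    m=(abs(q[...,0]-20)<70)&(abs(q[...,1])<100)&(abs(q[...,2])<40)&(hsv[...,1]>80); S=q[m]; print("  stand lat",np.percentile(S[:,1],[0.5,99.5]).round(1),"near rest out (horn)",np.median(S[(abs(S[:,1])>76)&(S[:,0]>10)&(S[:,0]<55)][:,2]).round(1))
E
python3 fin.py f1
```

```text
t 38.05 pos [463.1 -29.8 231.1] tool y [0.976 0.216 0.002] z [ 0.216 -0.976 -0.   ] x [ 0.002  0.001 -1.   ] F [ 0.3  0.1 -0. ] w 41.3 q6 [-0.33 -0.17  1.84  0.    1.47 -0.54]
rail frame 60.9 -218.9 yaw of tool y 0.2177
scene 1490 up [  1.2 109.7] lat [-74.9  72.7] out med 10.2
  tilt err (per up, per lat), out@0 [-3.500e-02 -3.000e-03  1.232e+01]
  stand lat [-85.9  84.2] near rest out (horn) 0.2
top 554 up [ -0.5 114.8] lat [-80.6  32.2] out med 8.7
  tilt err (per up, per lat), out@0 [-6.4000e-02  6.0000e-03  1.3067e+01]
  stand lat [-83.4  -3.2] near rest out (horn) -2.0
```

View pics/f1_scene.png

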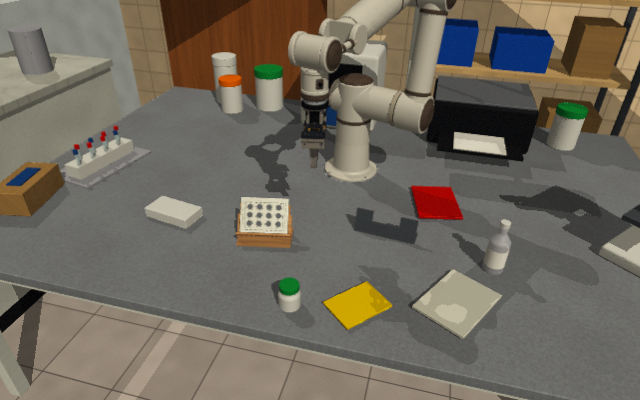

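View pics/f1_top.png

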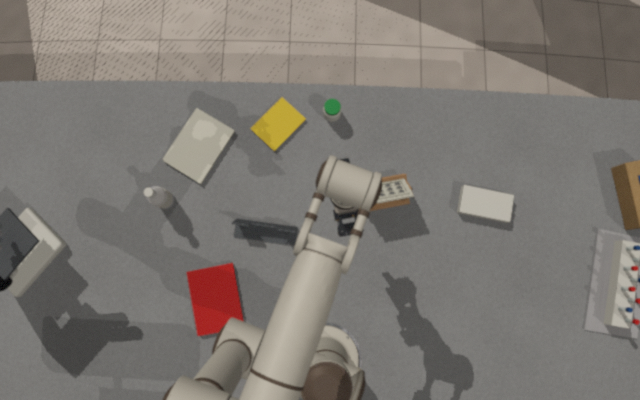

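```bash
python3 fin.py f2 | head -5; python3 -c "
from station import bot
print(bot.close_job())"
```

```text
t 38.15 pos [463.8 -32.8 230.5] tool y [0.977 0.214 0.001] z [ 0.214 -0.977  0.001] x [ 0.002 -0.001 -1.   ] F [ 0.8 -0.4 -0.5] w 41.2 q6 [-0.33 -0.16  1.84 -0.    1.46 -0.55]
rail frame 61.8 -221.8 yaw of tool y 0.2159
scene 1497 up [  1.2 109.5] lat [-74.9  72.4] out med 10.2
  tilt err (per up, per lat), out@0 [-3.5000e-02 -3.0000e-03  1.2273e+01]
  stand lat [-85.7  84.2] near rest out (horn) -0.4
the job is handed in; nothing more can be done
None
```

The tile is on the drying stand, back against the rest, ringed face outward and a long edge down on the lip. I handed the job in at about 38 s of the 72 s allowed. I pushed the small white tile to the backstop and tipped it past vertical until it leaned there on its long edge. I then pinched it upright by its thickness, carried it over and leaned it back.

**Last checks:**
- **Seating:** the scene camera put the tile 1 to 110 mm up the slope from the lip corner and about 1 mm off centre sideways. Its face is about 12 mm out from the rest at the foot.
- **Lean:** the scene-camera fit gives a lean about 0.035 rad beyond the rest's. I put that down to the recessed rings in the depth readings. The top camera's view was partly blocked by the arm, so I did not rely on it.
- **Bystanders:** by eye, the jar, bottle and slide box sit at the same pixels as in the first pictures. I did not measure them, and the gripper was clear of everything.

**What did not go smoothly:**
- **Falls:** the first two tip-ups failed. In the first the fingertips slipped off the tile's edge. In the second I stopped short of vertical. Both times the tile fell back flat in front of the backstop.
- **Forces:** in the readings, which came only at the end of each move, the push toward the backstop peaked at about 12 N. I also saw a brief 19 N downward when a fingertip caught on the rim, and about 10 N when the fingertips touched the bench.
- **Finger length:** the fingertips turned out to be about 24 mm shorter than the stated TCP, and I allowed for that from then on.

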